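# Merge two part-sold lighter trays and stack the empty one

## Robot

A 7-joint arm with a two-finger parallel gripper is mounted at the origin on a cart in front of the work surface, level with it; the furniture and walls round the work are solid. World frame = base frame: x ahead of the robot, y to its left, z up, the work surface at z = 0. Lengths are in m, angles in rad, forces in N, time in s.
With the tool pointing down it reaches from about 0.35 to 0.9 m from the base axis. Payload 8.1 kg.
Tool frame: the origin (TCP) lies on the centre line of the jaws, within the pads' length; the fingertips stand 19 mm ahead of it and the grasp point (between the pads) is the TCP (arm.tip_reach is the distance from the TCP to the fingertips, in m); z points along the fingers, y is the line along which they close (so a half turn about z gives the same grasp; the last joint's range is limited). The gripper opens to 92 mm and grips with 3 to 60 N. Pads are 19 mm wide; open, the fingers measure 130 mm over their backs; the gripper's body (75 mm by 190 mm) begins 47 mm behind the grasp point.
Start: joints at [-0.103, 0.434, 0.025, 1.573, -0.012, 1.134, -0.075], TCP at [0.625, -0, 0.246] pointing down, gripper open.
Joint ranges: [-2.62, 2.62], [-0.44, 2.09], [-1.27, 1.32], [0.08, 2.57], [-1.32, 4.46], [0.12, 2], [-2.74, 2.74]. Speed limits (rad/s): [2.22, 2.22, 3.01, 3.01, 3.14, 3.14, 3.14].

## Interface

Orientations are given as a rotation vector (axis times angle).
In Python, from cell import arm gives the robot as it stands.
- The arm moves only by the tool arm_command, never from a script. Its argument "targets" is a list that holds one entry, the list of rows, each a list of 6 numbers: the shift along the tool's x, y, z in m, then the turn, a rotation vector about the tool's x, y, z in rad. A call has 1 to 10 rows; each row shifts and turns the commanded pose from where the row before left it, along the tool's axes as they then stand; what a row does not reach is not made up. A row lasts 1/8 s, in which the tool goes at most 62.5 mm and 10.7 degrees, less where a joint would pass 70% of its speed; a pose out of reach is approached as far as the arm can. A call with a gripper value outside its range is refused whole. "jaw" is the finger opening in m, from 0 to 0.0918, set as the call begins (left out, the last holds). The fingers move at their own pace and stop on an object; "newtons" is the grip in N (left out, the last holds). Time passes only in rows, so rows that do not move let the fingers close. It gives the time, the measured TCP pose, the force, the opening and the grip force at its end, in the units of the state.
- arm.observe(): the state, without advancing time (a new reading comes with each control period).
- arm.get_image(name): name is "scene" or "side" or "wrist"; returns a dict with "pixels" (420x560x3 uint8, red, green, blue), "z_map" (420x560 float32, m along the optical axis (not along the pixel's ray), 0 where there is no reading), "fx", "fy", "cx", "cy" (pixels), "xyz" and "rotation" of the camera in the world; the wrist camera has in their place "T_tool_cam" (4x4, takes a point from camera to tool coordinates, whose origin is the TCP and whose axes are the flange's). Camera axes: x right, y down, z forward; pixel columns grow to the right and rows downward; lengths in m; the calibration is good to about 2 mm. A picture is of the moment at which its call begins: read the wrist's pose just before it.
- arm.sign_off(): hands the job in; it is judged then, once.
The state is a dict: "clock": time; "joints": joint angles; "dq": joint speeds; "joint_efforts": joint torques, N m; "position": TCP position; "ee_rot": TCP orientation; "force": force on the tool from outside, world axes, zero at the start; "ft_torque": the same for the moment, N m; "width": opening from 0.0 (shut) to 1.0 (fully open); "gripper_force": force on a finger pad.
Only numpy, scipy, OpenCV 4.12 (cv2) and the standard library are available. Lean on these libraries where they do the work, as an engineer would, in place of code of your own. Each camera call takes 0.05 s, during which the arm holds its last target. There are 200 camera calls.

## Task

Two counter trays of pocket lighters are half sold: fill the black tray with the two lighters left in the grey one. The black tray's own lighters have slid apart, so shift them along their row to make room, and stand the new ones beside them in the same leaning slot, feet right down and heads up. Then stack the emptied grey tray squarely on the other empty grey tray, its foot down inside the lower rim; leave the black tray in its place and the card terminal, rubber stamp and calculator undisturbed.

Things in the scene. Friction and masses are not known exactly. Their poses are not given: they have to be found in the camera images.
- black_tray_mid (a point): The tray to be filled: black moulded plastic, yellow strip on its front, outside 42 mm deep (x) by 118 mm long (y), rim 40 mm high, walls 3 mm. Its raked slot holds lighters in a row (see black_tray). Point: its middle, 20 mm above its underside; z up, x to its front (customer's side), y along the row. About 0.16 kg, loose.
- black_tray: The black tray's underside centre. Slot, undivided: 112 mm along y (room for four and 16 mm over), 16.5 mm wide, raked 30 degrees: a lighter's x axis is (-0.5, 0, 0.866) in the tray frame, broad faces to front and back, back on the rear rim and face. Seated, its centre is 14 mm behind and 44 mm above this origin; 41 mm stand free above the rear rim. It slides along y under 1 N.
- grey_tray_mid (a point): The tray to be emptied: grey moulded plastic, the same size, mould and slot as the black tray; two lighters stand in it. Point: its middle, 20 mm above its underside; z up, x to its front (customer's side), y along the row. 0.13 to 0.21 kg, loose; can be gripped across its 42 mm depth. The deck in front of the slot lies 6 mm below the rim.
- grey_tray: The grey tray's underside centre. Foot, 5 mm high: 28 x 104 mm, its lower half 26 x 102 mm; it fits the 36 x 112 mm rim opening of another tray with 4 mm of play on each side, either way round.
- empty_tray_mid (a point): The other grey tray, same mould, outside 42 mm deep (x) by 118 mm long (y), rim 40 mm high, walls 3 mm, empty from the start, standing on the counter. Point: its middle, 20 mm above its underside; z up, x to its front (customer's side), y along the row. A tray stacked on it has its middle straight above this point by 35 mm.
- lighter_a_mid (a point): Red pocket lighter, 79 x 24 x 12 mm, 21 g; the last 5 mm at the head are a thin metal tip, not to be gripped. Point: its centre; x along its length toward the head, y across its 24 mm width, z across its 12 mm thickness. Starts standing in the black tray, away from the yellow one, in either order along y.
- lighter_b_mid (a point): Yellow pocket lighter, 79 x 24 x 12 mm, 21 g; the last 5 mm at the head are a thin metal tip, not to be gripped. Point: its centre; x along its length toward the head, y across its 24 mm width, z across its 12 mm thickness. Starts standing in the black tray.
- lighter_c_mid (a point): Blue pocket lighter, 79 x 24 x 12 mm, 21 g; the last 5 mm at the head are a thin metal tip, not to be gripped. Point: its centre; x along its length toward the head, y across its 24 mm width, z across its 12 mm thickness. Starts standing in the grey tray, in its -y half.
- lighter_d_mid (a point): Red pocket lighter, 79 x 24 x 12 mm, 21 g; the last 5 mm at the head are a thin metal tip, not to be gripped. Point: its centre; x along its length toward the head, y across its 24 mm width, z across its 12 mm thickness. Starts standing in the grey tray, in its +y half.
- card_terminal: Black card payment terminal, 190x82x64 mm, lying at the left edge; bystander. Origin under its centre.
- rubber_stamp: Rubber stamp with a turned wooden handle, 25x44x73 mm, standing at the left edge; bystander. Origin under its centre.
- calculator: Pocket calculator, 118x69x13 mm, lying at the right behind the trays; bystander. Origin under its centre.

How it is judged:
By the outcome, as a careful person would: the job done as asked, in the order asked, and still so for the second after the job is handed in, with the robot touching nothing.
It also fails if it takes over 67 s, if anything falls off the work surface, if the arm or the gripper's body presses on something with over 40 N, if the wrist force passes 120 N, or if a joint passes its speed limit or range.

## Working session

There is one attempt and no reset: what is moved stays moved. The work goes in short steps, Python scripts to look and compute and a tool call to move; the robot and the scene stay as the last step left them, time stands still between calls to the robot, and variables do not carry over. Pictures are saved under pics/ and viewed, at most 10 in all, crops included, and the job is handed in when it is done.

Besides the shell and the picture viewer there is one more tool, called after "Request:" as name(argument=value, ...) on one line, values as JSON. arm_command: Moves the arm, as the interface text tells. Its arguments: {"type":"object","properties":{"targets":{"type":"array","items":{"type":"array","items":{"type":"array","items":{"type":"number"}}}},"jaw":{"type":"number"},"newtons":{"type":"number"}},"required":["targets"]}

```bash
ls; mkdir -p pics; python3 - <<'E'
from cell import arm
import cv2,numpy as np
print(arm.observe())
for n in ["scene","side"]:
    im=arm.get_image(n); cv2.imwrite(f"pics/{n}0.png",im["pixels"][:,:,::-1]); np.savez(f"{n}0.npz",**{k:v for k,v in im.items()})
    print(n,im["fx"],im["cx"],im["xyz"],im["rotation"])
E
```

```text
pics
{'clock': 0.0, 'joints': array([-0.10258912,  0.43522192,  0.02494775,  1.57411851, -0.01157203,
        1.13400994, -0.07508756]), 'dq': array([ 8.94994275e-04, -7.89089391e-06,  2.02685631e-04,  1.52685678e-04,
        5.43182796e-04,  4.73130129e-04,  3.09749067e-04]), 'joint_efforts': array([ 3.89017032e-04, -6.67853522e+01,  9.84863900e-01, -3.14464223e+01,
       -6.05165795e-02,  4.27553023e-02,  1.12382318e-04]), 'position': array([ 6.24501346e-01, -5.72872128e-05,  2.44937052e-01]), 'ee_rot': array([-2.22075614e+00, -2.22068120e+00,  1.96074132e-03]), 'force': array([-0.15547305,  0.09542606,  0.53091232]), 'ft_torque': array([-0.01002316, -0.0136667 , -0.01610872]), 'gripper_force': 0.0, 'width': 1.0016350343315157}
scene 461.30574698995616 277.03609173369273 [1.11986544 0.10029735 0.55235935] [-1.21450664 -2.14501469  1.0649713 ]
side 435.4225321024885 279.98097349723827 [0.38992614 0.55189097 0.56295503] [-0.2805598   2.68657361 -1.43933903]
```

View pics/scene0.png

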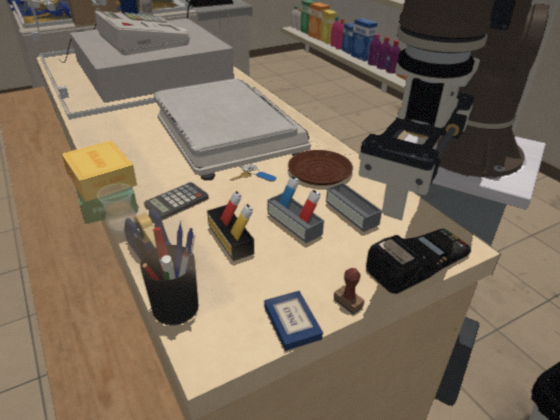

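View pics/side0.png

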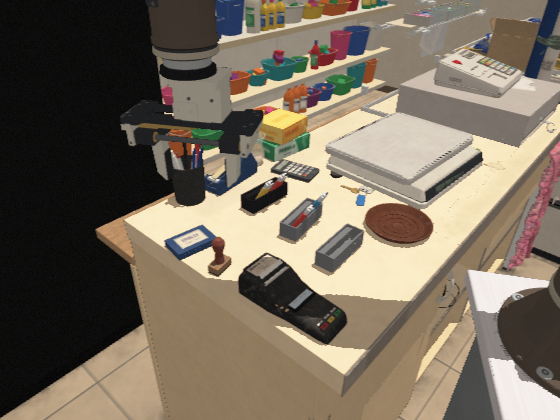

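```bash
cat > h.py <<'E'
import numpy as np,cv2
from scipy.spatial.transform import Rotation as R
def cloud(im,T=None):
    z=np.asarray(im["z_map"]); v,u=np.mgrid[:z.shape[0],:z.shape[1]]
    P=np.stack([(u-im["cx"])/im["fx"]*z,(v-im["cy"])/im["fy"]*z,z],-1)
    if T is None: W=P@R.from_rotvec(im["rotation"]).as_matrix().T+im["xyz"]
    else: W=P@T[:3,:3].T+T[:3,3]
    W[z<=0]=np.nan
    return W
def wrist(arm):
    s=arm.observe(); im=arm.get_image("wrist")
    T=np.eye(4);T[:3,:3]=R.from_rotvec(s["ee_rot"]).as_matrix();T[:3,3]=s["position"]
    T=T@im["T_tool_cam"]; return im,cloud(im,T),T
def ortho(W,px,x0,x1,y0,y1,s,zmin=-.01,zmax=.15):
    # image: up=+x, left=+y
    H,Wd=int((x1-x0)*s),int((y1-y0)*s); out=np.zeros((H,Wd,3),np.uint8)
    p=W.reshape(-1,3);c=px.reshape(-1,3); m=np.isfinite(p[:,0])&(p[:,2]<zmax)&(p[:,2]>zmin); p,c=p[m],c[m]
    o=np.argsort(p[:,2]);p,c=p[o],c[o]
    r=((x1-p[:,0])*s).astype(int);q=((y1-p[:,1])*s).astype(int)
    k=(r>=0)&(r<H-1)&(q>=0)&(q<Wd-1)
    for dr in(0,1):
        for dq in(0,1): out[r[k]+dr,q[k]+dq]=c[k][:,::-1]
    return out
E
python3 - <<'E'
from h import *
o=[]
for n in["scene","side"]:
    im=dict(np.load(n+"0.npz"));W=cloud(im)
    o.append(ortho(W,im["pixels"],.42,.9,-.2,.2,800) if 0 else ortho(W,im["pixels"],.42,.92,-.2,.2,1000))
    m=np.isfinite(W[...,0])&(abs(W[...,2])<.01);print(n,np.median(W[m][:,2]))
    for c in [(225,230),(300,215),(352,205)] if n=="scene" else [(265,192),(300,215),(340,245)]: print(c,W[c[1],c[0]])
cv2.imwrite("pics/ortho.png",np.hstack(o))
E
```

```text
scene -0.0009316833000864166
(225, 230) [ 0.60623969 -0.30561713  0.03253628]
(300, 215) [ 0.4960662  -0.21174588  0.03271573]
(352, 205) [ 0.41552529 -0.14058299  0.0334347 ]
side -0.0010158231535454254
(265, 192) [ 0.58491303 -0.27721594  0.04514734]
(300, 215) [ 0.49018653 -0.19139794  0.05289529]
(340, 245) [ 0.40081179 -0.16397391  0.01008185]
```

View pics/ortho.png

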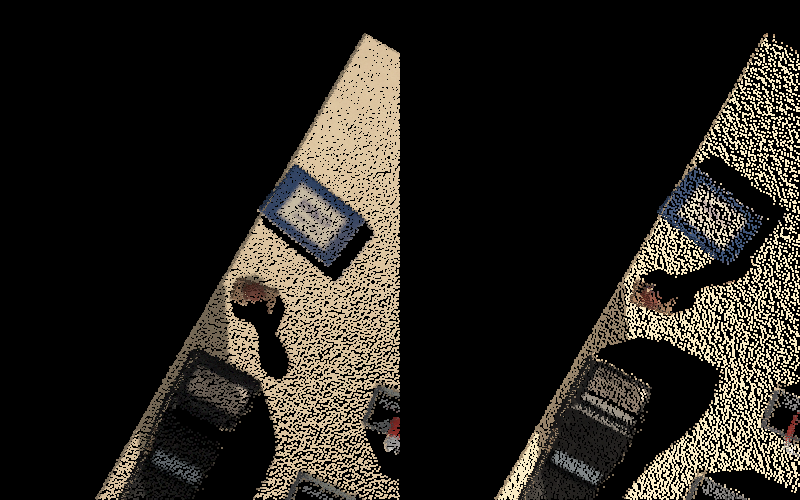

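```bash
python3 - <<'E'
from h import *
Ws=[];Cs=[]
for n in["scene","side"]:
    im=dict(np.load(n+"0.npz"));Ws.append(cloud(im).reshape(-1,3));Cs.append(im["pixels"].reshape(-1,3))
W=np.vstack(Ws);C=np.vstack(Cs)
o=ortho(W,C,.33,.72,-.45,-.05,1500)
for i in range(8):
  x=.35+.05*i; cv2.putText(o,f"{x:.2f}",(0,int((.72-x)*1500)),0,.4,(0,0,255)); 
  y=-.05-.05*i; cv2.putText(o,f"{y:.2f}",(int((-.05-y)*1500),580),0,.4,(255,0,0))
cv2.imwrite("pics/ortho2.png",o)
# tray fits: connected comps of points z 30..43mm
m=(W[:,2]>.028)&(W[:,2]<.044)&(W[:,0]>.33)&(W[:,0]<.72)&(W[:,1]>-.42)&(W[:,1]<-.08)
p=W[m]; g=np.zeros((400,400),np.uint8)
g[((p[:,0]-.33)*1000).astype(int),((p[:,1]+.45)*1000).astype(int)]=255
g=cv2.morphologyEx(g,cv2.MORPH_CLOSE,np.ones((7,7)))
n,l,st,_=cv2.connectedComponentsWithStats(g)
for i in range(1,n):
  if st[i,4]>300:
    q=np.argwhere(l==i)[:,:].astype(np.float32); (c,s,a)=cv2.minAreaRect(q); print(c[0]/1000+.33,c[1]/1000-.45,s,a,st[i,4])
E
```

```text
0.35515703773498536 -0.4054223785400391 (14.360118865966797, 67.65478515625) 57.2647705078125 616
0.4025999984741211 -0.14379998779296876 (120.74766540527344, 46.510215759277344) 63.43495178222656 3435
0.49270863342285154 -0.22548434448242188 (123.0533447265625, 45.85430908203125) 69.27444458007812 3797
0.594061767578125 -0.3034103698730469 (120.68071746826172, 46.285648345947266) 60.190887451171875 3428
0.7090000000000001 -0.324 (38.0, 20.0) 90.0 302
```

View pics/ortho2.png

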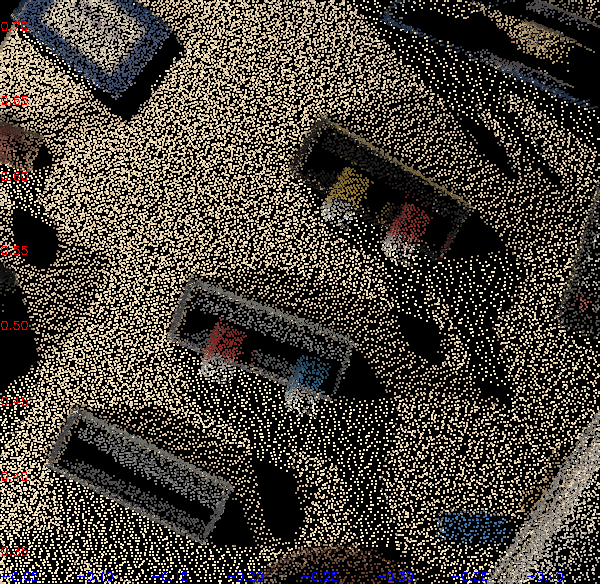

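```bash
cat >> h.py <<'E'
def tool(yaw,tilt=0.):
    """tool y along tray x, z down; tilt>0: rake about tray y so z=(sin t,0,-cos t) in the tray frame"""
    c,s=np.cos(tilt),np.sin(tilt)
    M=np.array([[0,c,s],[1,0,0],[0,s,-c]],float)  # columns tool x,y,z in tray frame
    return R.from_euler("z",yaw).as_matrix()@M
def rows(s,p,M,n=None,p0=None,M0=None):
    p0=np.array(s["position"]) if p0 is None else np.array(p0); M0=R.from_rotvec(s["ee_rot"]).as_matrix() if M0 is None else M0
    d=R.from_matrix(M0.T@M).as_rotvec(); L=np.linalg.norm(np.array(p)-p0)
    n=n or int(max(np.ceil(L/.058),np.ceil(np.degrees(np.linalg.norm(d))/10.2),1))
    out=[];q=p0.copy();Q=M0.copy()
    for i in range(1,n+1):
        t=p0+(np.array(p)-p0)*i/n; sh=np.round(Q.T@(t-q),4); tr=np.round(d/n,4)
        out.append([*map(float,sh),*map(float,tr)]); q=q+Q@sh; Q=Q@R.from_rotvec(tr).as_matrix()
    print(n,str(out).replace(" ","")); return q,Q
E
python3 - <<'E'
from h import *
from cell import arm
rows(arm.observe(),[.50,-.25,.33],tool(np.radians(-27)))
print(arm.get_image("wrist")["T_tool_cam"])
E
```

```text
6 [[-0.0417,-0.0208,-0.0141,-0.0002,0.0001,0.0785],[-0.0431,-0.0174,-0.0142,-0.0002,0.0001,0.0785],[-0.0444,-0.014,-0.0141,-0.0002,0.0001,0.0785],[-0.0454,-0.0105,-0.0142,-0.0002,0.0001,0.0785],[-0.046,-0.0069,-0.0141,-0.0002,0.0001,0.0785],[-0.0465,-0.0032,-0.0142,-0.0002,0.0001,0.0785]]
[[-2.55808190e-04 -9.63233045e-01 -2.68667148e-01  7.15460774e-02]
 [ 9.99999946e-01 -1.90686904e-04 -2.68481836e-04  2.91014988e-04]
 [ 2.07379270e-04 -2.68667202e-01  9.63233041e-01 -1.38170061e-01]
 [ 0.00000000e+00  0.00000000e+00  0.00000000e+00  1.00000000e+00]]
```

Request:
arm_command(targets=[[[-0.042, -0.021, -0.014, 0, 0, 0.0785], [-0.043, -0.0175, -0.014, 0, 0, 0.0785], [-0.0445, -0.014, -0.014, 0, 0, 0.0785], [-0.0455, -0.0105, -0.014, 0, 0, 0.0785], [-0.046, -0.007, -0.014, 0, 0, 0.0785], [-0.0465, -0.003, -0.014, 0, 0, 0.0785], [0, 0, 0, 0, 0, 0], [0, 0, 0, 0, 0, 0]]], jaw=0.0, newtons=5)

```text
clock: 1.15
position: [0.5002, -0.2499, 0.3294]
ee_rot: [-2.677, -1.642, -0.0]
force: [0.6, 0.4, 0.1]
width: 0.178
gripper_force: 0.0
```

```bash
python3 - <<'E'
from h import *
from cell import arm
im,W,T=wrist(arm); cv2.imwrite("pics/w1.png",im["pixels"][:,:,::-1]); np.savez("w1.npz",W=W,px=im["pixels"])
s=arm.observe();print(s["position"],s["ee_rot"],s["clock"],s["width"])
E
```

```text
[ 0.50048316 -0.24928467  0.32924922] [-2.67613123e+00 -1.64368552e+00 -1.15638688e-04] 1.2 0.13280299694385594
```

View pics/w1.png

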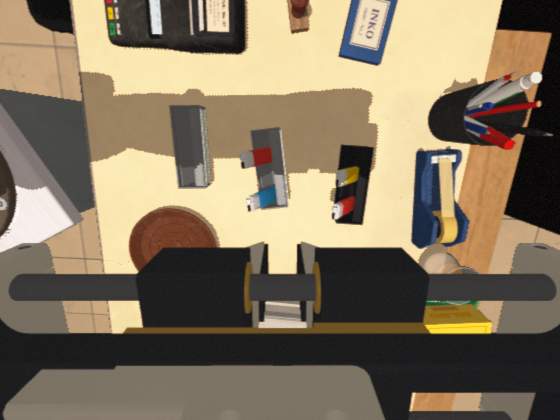

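The wrist view shows all trays: empty (190,145), grey with red (258,157) and blue (262,197), black with yellow (347,177) and red (344,206).

```bash
cat > fit.py <<'E'
from h import *
from scipy.optimize import least_squares
def fit(W,c,a):
    """rim outline fit: points on rim top (z 36..43 mm) against the 42 x 118 rectangle"""
    p=W.reshape(-1,3); p=p[np.isfinite(p[:,0])]; p=p[(p[:,2]>.035)&(p[:,2]<.044)][:,:2]
    x=np.array([c[0],c[1],a])
    for it in range(3):
        R2=np.array([[np.cos(x[2]),-np.sin(x[2])],[np.sin(x[2]),np.cos(x[2])]])
        q=(p-x[:2])@R2
        d=np.maximum(abs(q[:,0])-.0195,abs(q[:,1])-.0575)
        k=p[abs(d)<[.008,.006,.004][it]]
        def f(v):
            R2=np.array([[np.cos(v[2]),-np.sin(v[2])],[np.sin(v[2]),np.cos(v[2])]]); q=(k-v[:2])@R2
            return np.maximum(abs(q[:,0])-.0195,abs(q[:,1])-.0575)
        x=least_squares(f,x,loss="soft_l1",f_scale=.0015).x
    return x,len(k),np.std(f(x))
def lighters(W,px,x):
    hsv=cv2.cvtColor(px,cv2.COLOR_RGB2HSV).reshape(-1,3).astype(int);p=W.reshape(-1,3)
    c,s=np.cos(x[2]),np.sin(x[2]); q=(p[:,:2]-x[:2])@np.array([[c,-s],[s,c]])
    ok=np.isfinite(p[:,0])&(p[:,2]>.047)&(p[:,2]<.085)&(abs(q[:,1])<.062)&(q[:,0]>-.05)&(q[:,0]<.01)&(hsv[:,1]>120)&(hsv[:,2]>60)
    h=hsv[:,0]
    for n,m in dict(red=(h<8)|(h>170),yellow=(h>15)&(h<35),blue=(h>95)&(h<125)).items():
        k=ok&m
        if k.sum()>30:
            Q=q[k];z=p[k,2]; u=Q[:,0]*.866+z*.5; al=-.5*Q[:,0]+.866*z
            print("  ",n,k.sum(),"y 2..98%% %s"%np.round(np.percentile(Q[:,1],[2,50,98])*1000,1),"normal med %.1f"%(np.median(u)*1000),"along max %.1f"%(np.percentile(al,98)*1000))
E
python3 - <<'E'
from fit import *
w=np.load("w1.npz"); S=[(n,cloud(im),im["pixels"]) for n in("scene","side") for im in[dict(np.load(n+"0.npz"))]]+[("wrist",w["W"],w["px"])]
for t,c,a in[("empty",(.4026,-.1438),-26.6),("grey",(.4927,-.2255),-20.7),("black",(.594,-.3034),-29.8)]:
    for n,W,px in S:
        x,k,e=fit(W,c,np.radians(a)); print(t,n,np.round(x[:2],4),np.round(np.degrees(x[2]),1),k,e)
        lighters(W,px,x)
E
```

```text
empty scene [ 0.4034 -0.1429] -26.4 316 0.001235828469359107
empty side [ 0.4018 -0.1423] -26.4 264 0.0011412728557953368
empty wrist [ 0.4023 -0.1456] -26.5 620 0.0010077918999874713
grey scene [ 0.4943 -0.2243] -20.4 272 0.0011426076732178544
   red 96 y 2..98% [10.4 23.1 31.8] normal med 13.8 along max 63.5
   blue 70 y 2..98% [-47.2 -37.7 -28.9] normal med 13.7 along max 62.8
grey side [ 0.4925 -0.2239] -20.6 215 0.001143641129665952
grey wrist [ 0.4928 -0.2264] -20.5 411 0.0010007327433295269
   red 137 y 2..98% [10.6 21.7 32. ] normal med 14.8 along max 63.9
   blue 112 y 2..98% [-48.2 -37.5 -28.1] normal med 14.7 along max 63.5
black scene [ 0.595  -0.3036] -30.8 262 0.0011577728661040956
   red 79 y 2..98% [-39.3 -26.8 -19.4] normal med 13.8 along max 63.2
   yellow 86 y 2..98% [ 8.  20.3 27.6] normal med 13.9 along max 63.4
black side [ 0.5936 -0.3028] -30.5 198 0.001445797329831971
black wrist [ 0.5932 -0.3051] -30.7 424 0.0009656945071288139
   red 71 y 2..98% [-39.4 -27.5 -20. ] normal med 15.7 along max 64.8
   yellow 76 y 2..98% [ 6.2 18.1 26.9] normal med 15.6 along max 64.4
```

```bash
cat >> h.py <<'E'
TR=dict(empty=(.4025,-.144,np.radians(-26.4)),grey=(.493,-.225,np.radians(-20.5)),black=(.594,-.304,np.radians(-30.7)))
def at(t,x,y,z):
    a=TR[t] if isinstance(t,str) else t
    c,s=np.cos(a[2]),np.sin(a[2]); return np.array([a[0]+c*x-s*y,a[1]+s*x+c*y,z])
E
python3 - <<'E'
from h import *
from cell import arm
M=tool(TR["black"][2]); a=rows(arm.observe(),at("black",-.014,.048,.12),M)
a=rows(0,at("black",-.014,.048,.064),M,p0=a[0],M0=a[1])
rows(0,at("black",-.014,.0045,.064),M,8,p0=a[0],M0=a[1])
E
```

```text
5 [[0.0084,0.0195,0.0418,-0.0002,-0.0001,0.0133],[0.0087,0.0194,0.0419,-0.0002,-0.0001,0.0133],[0.009,0.0193,0.0418,-0.0002,-0.0001,0.0133],[0.0092,0.0191,0.0419,-0.0002,-0.0001,0.0133],[0.0095,0.019,0.0418,-0.0002,-0.0001,0.0133]]
1 [[-0.0,-0.0,0.056,0.0002,-0.0001,0.0001]]
8 [[-0.0054,-0.0,0.0,-0.0,0.0,0.0],[-0.0055,-0.0,0.0,-0.0,0.0,0.0],[-0.0054,-0.0,0.0,-0.0,0.0,0.0],[-0.0055,-0.0,0.0,-0.0,0.0,0.0],[-0.0054,-0.0,0.0,-0.0,0.0,0.0],[-0.0054,-0.0,0.0,-0.0,0.0,0.0],[-0.0055,-0.0,0.0,-0.0,0.0,0.0],[-0.0054,-0.0,0.0,-0.0,0.0,0.0]]
```

Request:
arm_command(targets=[[[0.0084, 0.0195, 0.0418, 0, 0, 0.0133], [0.0087, 0.0194, 0.0418, 0, 0, 0.0133], [0.009, 0.0193, 0.0418, 0, 0, 0.0133], [0.0092, 0.0191, 0.0418, 0, 0, 0.0133], [0.0095, 0.019, 0.0418, 0, 0, 0.0133], [0, 0, 0.028, 0, 0, 0], [0, 0, 0.028, 0, 0, 0], [0, 0, 0, 0, 0, 0]]])

```text
clock: 2.2
position: [0.6052, -0.2546, 0.0622]
ee_rot: [-2.726, -1.553, 0.004]
force: [-0.5, 0.5, 0.9]
width: 0.003
gripper_force: 0.0
```

Request:
arm_command(targets=[[[-0.005, 0, 0, 0, 0, 0], [-0.005, 0, 0, 0, 0, 0], [-0.005, 0, 0, 0, 0, 0], [-0.005, 0, 0, 0, 0, 0], [-0.005, 0, 0, 0, 0, 0], [-0.005, 0, 0, 0, 0, 0], [-0.005, 0, 0, 0, 0, 0], [-0.005, 0, 0, 0, 0, 0], [-0.003, 0, 0, 0, 0, 0], [0, 0, 0, 0, 0, 0]]])

```text
clock: 3.45
position: [0.584, -0.2942, 0.0647]
ee_rot: [-2.732, -1.551, 0.0]
force: [-0.3, 1.0, -0.4]
width: 0.005
gripper_force: 0.3
```

```bash
python3 - <<'E'
from fit import *
from cell import arm
s=arm.observe();print(s["position"],s["force"],s["width"],s["clock"],at("black",-.014,.0045,.064))
for n in("scene","side"):
    im=arm.get_image(n);W=cloud(im)
    x,k,e=fit(W,TR["black"][:2],TR["black"][2]);print(n,x[:2],np.degrees(x[2]),k);lighters(W,im["pixels"],TR["black"])
    if n=="scene": cv2.imwrite("pics/s2.png",cv2.resize(im["pixels"][170:280,170:330,::-1],None,fx=4,fy=4))
E
```

```text
[ 0.58399962 -0.29420774  0.06474563] [-0.29205001  0.9956178  -0.35006892] 0.004857907083188822 3.45 [ 0.58425951 -0.29298306  0.064     ]
scene [ 0.59206059 -0.30749712] -26.62411370742746 248
side [ 0.59049866 -0.30656941] -26.77796066385243 157
```

View pics/s2.png

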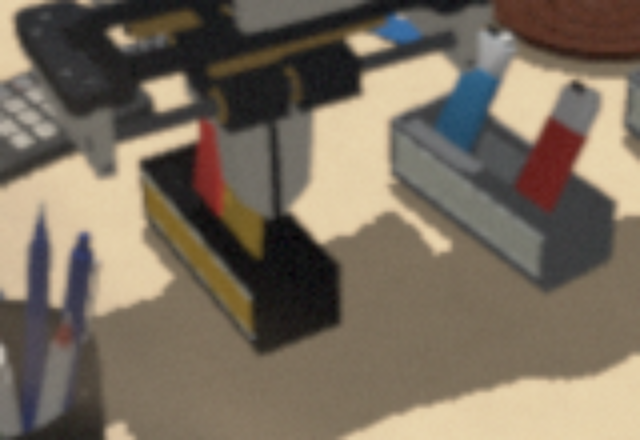

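```bash
python3 - <<'E'
from h import *
from cell import arm
s=arm.observe();M0=R.from_rotvec(s["ee_rot"]).as_matrix(); p=s["position"]+M0@[.006,0,-.11]
M=tool(TR["grey"][2],np.radians(30)); al=lambda k:at("grey",-.014-.5*k,.0217,.044+.866*k)
a=rows(0,al(.083),M,p0=p,M0=M0)
a=rows(0,al(.023),M,p0=a[0],M0=a[1])
print(al(.023))
E
```

```text
4 [[0.0045,-0.043,0.0147,-0.1306,0.0118,-0.0439],[0.0063,-0.0444,0.0091,-0.1306,0.0118,-0.0439],[0.0082,-0.0448,0.0033,-0.1306,0.0118,-0.0439],[0.0101,-0.0445,-0.0024,-0.1306,0.0118,-0.0439]]
2 [[0.0,0.0,0.03,0.0001,-0.0,0.0],[0.0,0.0,0.03,0.0001,-0.0,0.0]]
[ 0.47671436 -0.19574393  0.063918  ]
```

Request:
arm_command(targets=[[[0.006, 0, 0, 0, 0, 0], [0, 0, -0.055, 0, 0, 0], [0, 0, -0.055, 0, 0, 0], [0.0045, -0.043, 0.0147, -0.1306, 0.0118, -0.0439], [0.0063, -0.0444, 0.0091, -0.1306, 0.0118, -0.0439], [0.0082, -0.0448, 0.0033, -0.1306, 0.0118, -0.0439], [0.0101, -0.0445, -0.0024, -0.1306, 0.0118, -0.0439], [0, 0, 0, 0, 0, 0], [0, 0, 0, 0, 0, 0]]], jaw=0.04)

```text
clock: 4.68
position: [0.4675, -0.2154, 0.1219]
ee_rot: [2.348, 1.542, 0.266]
force: [0.3, 0.3, -0.1]
width: 0.434
gripper_force: 0.0
```

```bash
python3 - <<'E'
from fit import *
from cell import arm
s=arm.observe()
M=tool(TR["grey"][2],np.radians(30)); al=lambda k:at("grey",-.014-.5*k,.0217,.044+.866*k)
print(s["clock"],s["position"]-al(.083),s["width"]); rows(s,al(.023),M,3)
im,W,T=wrist(arm); np.savez("w2.npz",W=W,px=im["pixels"])
for t in("grey","black"):
    x,k,e=fit(W,TR[t][:2],TR[t][2]);print(t,x[:2],np.degrees(x[2]),k,e);lighters(W,im["pixels"],x)
im=arm.get_image("scene");W=cloud(im)
for t in("grey","black"):
    x,k,e=fit(W,TR[t][:2],TR[t][2]);print(t,x[:2],np.degrees(x[2]),k,e);lighters(W,im["pixels"],x)
E
```

```text
4.675 [ 0.01891956 -0.03015784  0.00605869] 0.4343104321986584
3 [[0.0076,-0.0068,0.018,-0.0511,0.0137,-0.0135],[0.0075,-0.0076,0.0176,-0.0511,0.0137,-0.0135],[0.0073,-0.0084,0.0174,-0.0511,0.0137,-0.0135]]
grey [ 0.49166933 -0.22570607] -20.59180762382579 1197 0.0009234468836696376
   red 240 y 2..98% [13.4 26.2 32.4] normal med 15.7 along max 63.3
   blue 174 y 2..98% [-37.7 -28.9 -27.5] normal med 13.6 along max 62.8
black [ 0.58961261 -0.30844758] -26.60097124403468 778 0.000950456533250149
grey [ 0.49423402 -0.2241331 ] -20.369276555318162 266 0.0011707004053331943
   red 92 y 2..98% [10.4 22.9 31.7] normal med 13.7 along max 62.6
   blue 72 y 2..98% [-47.1 -37.3 -29.3] normal med 14.0 along max 63.1
black [ 0.59205964 -0.30721826] -26.721021553597726 264 0.0011650732296295174
   red 64 y 2..98% [-58.  -45.8 -35.9] normal med 14.3 along max 62.9
   yellow 100 y 2..98% [-33.  -15.   -4.2] normal med 13.6 along max 64.1
```

```bash
python3 - <<'E'
from fit import *
from cell import arm
s=arm.observe()
M=tool(TR["grey"][2],np.radians(30)); al=lambda k:at("grey",-.014-.5*k,.0217,.044+.866*k)
a=rows(s,al(.083),M,4); rows(0,al(.023),M,3,*a); print(s["joints"])
im=arm.get_image("scene"); cv2.imwrite("pics/s3.png",cv2.resize(im["pixels"][185:265,190:340,::-1],None,fx=5,fy=5,interpolation=cv2.INTER_CUBIC))
E
```

```text
4 [[0.0051,-0.0073,-0.0014,-0.0385,0.0104,-0.0102],[0.0052,-0.0071,-0.0016,-0.0385,0.0104,-0.0102],[0.0053,-0.0071,-0.0018,-0.0385,0.0104,-0.0102],[0.0053,-0.0069,-0.0021,-0.0385,0.0104,-0.0102]]
3 [[0.0,-0.0,0.02,0.0,0.0,0.0],[0.0,-0.0,0.02,0.0,0.0,0.0],[0.0,-0.0,0.02,0.0,0.0,0.0]]
[ 0.22330208  0.27440701  0.07212939  2.2980294   0.21149398  0.20892973
 -0.31858877]
```

View pics/s3.png

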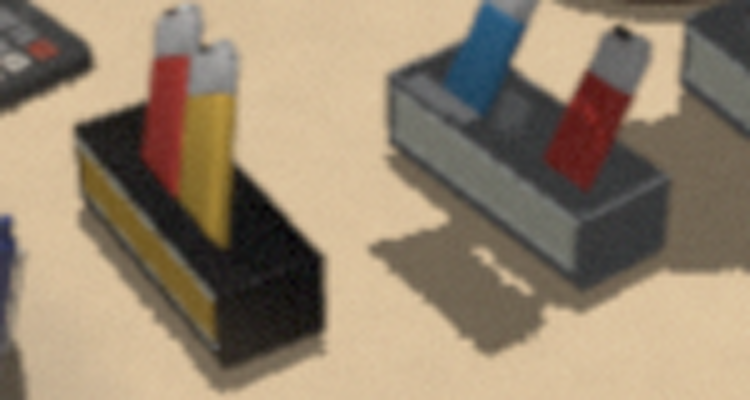

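The picture shows yellow (205,170) and red (170,120) leaning sideways a little, feet lagging toward +y; the grey tray is undisturbed. I continue to the approach over d.

Request:
arm_command(targets=[[[0.0051, -0.0073, -0.0014, -0.0385, 0.0104, -0.0102], [0.0052, -0.0071, -0.0016, -0.0385, 0.0104, -0.0102], [0.0053, -0.007, -0.0018, -0.0385, 0.0104, -0.0102], [0.0053, -0.007, -0.002, -0.0385, 0.0104, -0.0102], [0, 0, 0, 0, 0, 0]]])

```text
clock: 5.45
position: [0.4494, -0.2047, 0.1152]
ee_rot: [2.278, 1.535, 0.307]
force: [-0.8, 0.2, -0.7]
width: 0.434
gripper_force: 0.0
```

```bash
python3 - <<'E'
from fit import *
from cell import arm
s=arm.observe()
M=tool(TR["grey"][2],np.radians(30)); al=lambda k:at("grey",-.014-.5*k,.0217,.044+.866*k)
print(s["joints"],s["position"]-al(.083),np.degrees(R.from_matrix(R.from_rotvec(s["ee_rot"]).as_matrix().T@M).as_rotvec()))
a=rows(s,al(.083),M,2); rows(0,al(.023),M,3,*a)
E
```

```text
[ 0.34268389  0.25910267 -0.09488062  2.39451017  1.07665949  0.12144241
 -1.17889694] [ 0.00080298 -0.01946988 -0.00071547] [-4.97650439  2.33052124 -0.9518921 ]
2 [[0.0088,-0.0034,-0.0023,-0.0434,0.0203,-0.0083],[0.0089,-0.0033,-0.0022,-0.0434,0.0203,-0.0083]]
3 [[0.0,-0.0,0.02,-0.0,0.0,-0.0],[0.0,-0.0,0.02,-0.0,0.0,-0.0],[0.0,-0.0,0.02,-0.0,0.0,-0.0]]
```

```bash
python3 - <<'E'
from fit import *
from cell import arm
s=arm.observe()
t=np.radians(23);M=tool(TR["grey"][2],t); p=at("grey",-.014-.5*.023,.0217,.044+.866*.023)
a=rows(s,p-M[:,2]*.055,M,4); rows(0,p,M,3,*a)
E
```

```text
4 [[0.0045,0.0001,0.0001,0.0088,0.0099,-0.0048],[0.0045,0.0001,0.0001,0.0088,0.0099,-0.0048],[0.0045,0.0001,0.0001,0.0088,0.0099,-0.0048],[0.0045,0.0001,0.0002,0.0088,0.0099,-0.0048]]
3 [[-0.0,-0.0,0.0183,0.0,-0.0,0.0],[-0.0,-0.0,0.0184,0.0,-0.0,0.0],[-0.0,-0.0,0.0183,0.0,-0.0,0.0]]
```

Request:
arm_command(targets=[[[0.0045, 0, 0, 0.0088, 0.0099, -0.0048], [0.0045, 0, 0, 0.0088, 0.0099, -0.0048], [0.0045, 0, 0, 0.0088, 0.0099, -0.0048], [0.0045, 0, 0, 0.0088, 0.0099, -0.0048], [0, 0, 0, 0, 0, 0], [0, 0, 0, 0, 0, 0]]])

```text
clock: 6.2
position: [0.4559, -0.1879, 0.1148]
ee_rot: [2.297, 1.591, 0.324]
force: [-0.6, -0.3, -0.4]
width: 0.436
gripper_force: 0.0
```

```bash
python3 - <<'E'
from fit import *
from cell import arm
s=arm.observe()
t=np.radians(23);M=tool(TR["grey"][2],t); p=at("grey",-.014-.5*.023,.0217,.044+.866*.023)
print(s["joints"],s["position"]-(p-M[:,2]*.055),np.degrees(R.from_matrix(R.from_rotvec(s["ee_rot"]).as_matrix().T@M).as_rotvec()))
a=rows(s,p-M[:,2]*.03,M,3); rows(0,p,M,3,*a)
E
```

```text
[ 0.53809133  0.28002471 -0.33458028  2.35015283  0.8424137   0.18668813
 -0.93023003] [-0.00069806  0.00035803  0.00024139] [-0.00750631 -0.00853777 -0.05955604]
3 [[-0.0,0.0002,0.0085,-0.0,-0.0,-0.0003],[-0.0001,0.0002,0.0085,-0.0,-0.0,-0.0003],[0.0,0.0002,0.0085,-0.0,-0.0,-0.0003]]
3 [[0.0,0.0,0.01,-0.0,-0.0,-0.0],[0.0,0.0,0.01,-0.0,-0.0,-0.0],[0.0,0.0,0.01,-0.0,-0.0,-0.0]]
```

Request:
arm_command(targets=[[[0, 0, 0.011, 0, 0, 0], [0, 0, 0.011, 0, 0, 0], [0, 0, 0.011, 0, 0, 0], [0, 0, 0.011, 0, 0, 0], [0, 0, 0.011, 0, 0, 0], [0, 0, 0, 0, 0, 0], [0, 0, 0, 0, 0, 0]]])

```text
clock: 7.08
position: [0.4757, -0.1952, 0.0643]
ee_rot: [2.296, 1.592, 0.324]
force: [0.4, 0.0, 0.1]
width: 0.436
gripper_force: 0.0
```

```bash
python3 - <<'E'
from fit import *
from cell import arm
s=arm.observe()
t=np.radians(23);M=tool(TR["grey"][2],t); p=at("grey",-.014-.5*.023,.0217,.044+.866*.023)
print(s["joints"],s["force"],M.T@(s["position"]-p),np.degrees(R.from_matrix(R.from_rotvec(s["ee_rot"]).as_matrix().T@M).as_rotvec()))
im=arm.get_image("wrist");sc=arm.get_image("side")
cv2.imwrite("pics/w4.png",np.hstack([im["pixels"][60:420,100:500,::-1],cv2.resize(sc["pixels"][160:280,220:350,::-1],(390,360))]))
E
```

```text
[ 0.45786902  0.41146609 -0.24582202  2.35221853  1.66240611  0.13948744
 -1.74174565] [0.44189239 0.00995089 0.09943055] [ 0.00014425 -0.00093517 -0.00081446] [-0.01884459  0.002076   -0.02980352]
```

View pics/w4.png

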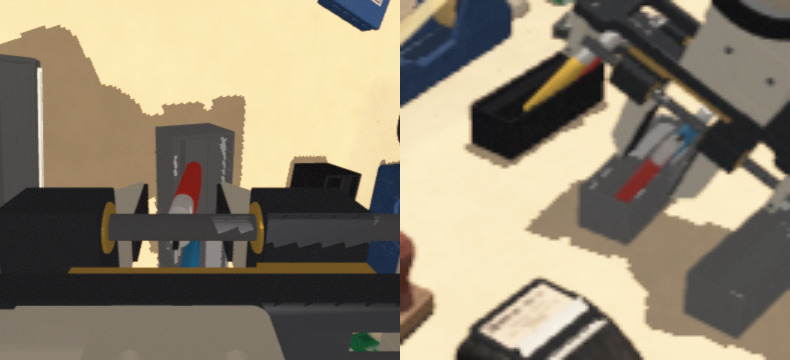

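Red d stands between the open fingers (lighter at about (188,200), fingers at (125,230) and (235,230)); close.

Request:
arm_command(targets=[[[0, 0, 0, 0, 0, 0], [0, 0, 0, 0, 0, 0], [0, 0, 0, 0, 0, 0], [0, 0, 0, 0, 0, 0], [0, 0, 0, 0, 0, 0], [0, 0, 0, 0, 0, 0]]], jaw=0.004, newtons=15)

```text
clock: 7.92
position: [0.4769, -0.1955, 0.0649]
ee_rot: [2.294, 1.591, 0.326]
force: [3.4, -1.2, 5.2]
width: 0.149
gripper_force: 14.8
```

Request:
arm_command(targets=[[[0, 0.001, -0.006, 0, 0, 0], [0, 0, -0.01, 0, 0, 0], [0, -0.001, -0.012, 0, 0, 0], [0, -0.001, -0.012, 0, 0, 0], [0, -0.002, -0.015, 0, 0, 0], [0, 0, -0.02, 0, 0, 0], [0, 0, -0.02, 0, 0, 0], [0, 0, -0.02, 0, 0, 0], [0, 0, 0, 0, 0, 0]]])

```text
clock: 9.05
position: [0.4303, -0.1788, 0.1691]
ee_rot: [2.297, 1.59, 0.324]
force: [0.8, -0.1, -1.3]
width: 0.124
gripper_force: 15.0
```

```bash
cat >> fit.py <<'E'
def inhand(W,px,s):
    """lighter in tool frame: principal axis of coloured points near TCP"""
    M=R.from_rotvec(s["ee_rot"]).as_matrix(); q=(W.reshape(-1,3)-s["position"])@M
    hsv=cv2.cvtColor(px,cv2.COLOR_RGB2HSV).reshape(-1,3)
    k=np.isfinite(q[:,0])&(abs(q[:,0])<.03)&(abs(q[:,1])<.03)&(q[:,2]>-.03)&(q[:,2]<.08)&(hsv[:,1]>110)
    if k.sum()<30: print("few",k.sum());return
    Q=q[k];c=Q.mean(0);v=np.linalg.svd(Q-c)[2][0];v*=np.sign(v[2]);print("inhand",k.sum(),np.round(c*1000,1),"axis",np.round(v,3),"x,y,z 2..98",np.round(np.percentile(Q,[2,98],axis=0)*1000,1).tolist())
E
python3 - <<'E'
from fit import *
from cell import arm
s=arm.observe();print(s["clock"],s["joints"],s["position"],s["width"]*91.8,s["gripper_force"])
for n in("scene","side"):
    im=arm.get_image(n);W=cloud(im);print(n);inhand(W,im["pixels"],s)
    for t in("grey","black"):
        x,k,e=fit(W,TR[t][:2],TR[t][2]);print(t,x[:2],np.degrees(x[2]),k)
im,W,T=wrist(arm);inhand(W,im["pixels"],s)
E
```

```text
9.05 [ 0.94450775  0.178744   -0.76156975  2.31775099  0.56225711  0.34061962
 -0.64317118] [ 0.43033808 -0.17881687  0.16909747] 11.397909582968985 14.995957463979721
scene
inhand 290 [ 3.2  4.4 38.6] axis [-0.13   0.035  0.991] x,y,z 2..98 [[-9.9, -1.7, 8.2], [11.6, 7.6, 61.0]]
grey [ 0.48716744 -0.22175534] -19.498389974700935 309
black [ 0.59216987 -0.30733709] -26.658250480742655 263
side
inhand 142 [ 8.3 -1.6 32.2] axis [-0.073 -0.03   0.997] x,y,z 2..98 [[-4.8, -6.3, 5.4], [12.3, 4.5, 60.8]]
grey [ 0.48560692 -0.22104573] -19.424804779237185 206
black [ 0.59096042 -0.30643297] -26.74822244458299 196
inhand 611 [ 8.3 -0.1 26.9] axis [0.02  0.001 1.   ] x,y,z 2..98 [[5.2, -5.7, 5.1], [9.8, 5.5, 59.2]]
```

```bash
sed -i 's/^TR=.*/TR=dict(empty=(.4025,-.144,np.radians(-26.4)),grey=(.4859,-.2225,np.radians(-19.5)),black=(.5911,-.3078,np.radians(-26.6)))/' h.py
cat >> h.py <<'E'
def ax(t,y,k,o=.0,tilt=np.radians(30)):
    """point k up the lighter axis from the seated centre, o toward the front"""
    return at(t,-.014-.5*k+.866*o,y,.044+.866*k+.5*o)
E
python3 - <<'E'
from fit import *
from cell import arm
s=arm.observe()
M=tool(TR["black"][2],np.radians(30)); a=rows(s,ax("black",.039,.125,.0015),M,6)
print(a[0]); a=rows(0,ax("black",.039,.0815,.0015),M,2,*a)
E
```

```text
6 [[-0.003,0.0182,0.0104,-0.0205,-0.0079,0.0158],[-0.0026,0.018,0.0108,-0.0205,-0.0079,0.0158],[-0.0023,0.0179,0.0112,-0.0205,-0.0079,0.0158],[-0.0018,0.0176,0.0116,-0.0205,-0.0079,0.0158],[-0.0015,0.0175,0.012,-0.0205,-0.0079,0.0158],[-0.0012,0.0172,0.0123,-0.0205,-0.0079,0.0158]]
[ 0.54133847 -0.23928534  0.15298863]
2 [[0.0,-0.0,0.0217,-0.0002,-0.0,-0.0001],[0.0,-0.0,0.0218,-0.0002,-0.0,-0.0001]]
```

Request:
arm_command(targets=[[[-0.003, 0.018, 0.0104, -0.0205, -0.0079, 0.0158], [-0.0026, 0.018, 0.0108, -0.0205, -0.0079, 0.0158], [-0.0023, 0.018, 0.0112, -0.0205, -0.0079, 0.0158], [-0.0018, 0.0176, 0.0116, -0.0205, -0.0079, 0.0158], [-0.0015, 0.0175, 0.012, -0.0205, -0.0079, 0.0158], [-0.0012, 0.0172, 0.0123, -0.0205, -0.0079, 0.0158], [0, 0, 0, 0, 0, 0], [0, 0, 0, 0, 0, 0]]])

```text
clock: 10.2
position: [0.5412, -0.2382, 0.153]
ee_rot: [2.273, 1.406, 0.376]
force: [0.1, 0.7, 0.5]
width: 0.123
gripper_force: 15.0
```

```bash
python3 - <<'E'
from fit import *
from cell import arm
s=arm.observe();M=tool(TR["black"][2],np.radians(30))
print(s["clock"],s["joints"],M.T@(s["position"]-ax("black",.039,.125,.0015)),np.degrees(R.from_matrix(R.from_rotvec(s["ee_rot"]).as_matrix().T@M).as_rotvec()))
for n in("scene","side"):
    im=arm.get_image(n);W=cloud(im);inhand(W,im["pixels"],s)
    x,k,e=fit(W,TR["black"][:2],TR["black"][2]);print(x[:2],np.degrees(x[2]),k);lighters(W,im["pixels"],TR["black"])
a=rows(s,ax("black",.039,.024,.0015),M,8); 
E
```

```text
10.2 [ 0.56801368  0.32487403 -0.3660776   2.19863483  1.08307279  0.2497815
 -1.22445   ] [ 0.00088117 -0.00051334 -0.0003144 ] [-0.06904458 -0.04435917  0.08170817]
inhand 271 [ 4.1  4.4 36.7] axis [-0.139  0.054  0.989] x,y,z 2..98 [[-9.4, -1.2, 6.6], [11.8, 7.5, 59.9]]
[ 0.59202136 -0.30742425] -26.735596310435167 266
   red 63 y 2..98% [-56.9 -45.3 -35.3] normal med 14.6 along max 64.3
   yellow 95 y 2..98% [-30.7 -14.5  -4.5] normal med 14.1 along max 64.6
inhand 109 [ 7.8 -2.  32.4] axis [-0.087 -0.045  0.995] x,y,z 2..98 [[-5.0, -6.0, 5.3], [11.9, 4.0, 57.0]]
[ 0.59079538 -0.30688503] -26.760718119483318 178
   yellow 50 y 2..98% [-25.3 -11.3  -4. ] normal med 8.7 along max 66.4
8 [[-0.0001,0.0001,0.0127,-0.0002,-0.0001,0.0002],[-0.0001,0.0001,0.0126,-0.0002,-0.0001,0.0002],[-0.0002,0.0,0.0127,-0.0002,-0.0001,0.0002],[-0.0001,0.0001,0.0127,-0.0002,-0.0001,0.0002],[-0.0001,0.0001,0.0126,-0.0002,-0.0001,0.0002],[-0.0001,0.0,0.0127,-0.0002,-0.0001,0.0002],[-0.0001,0.0001,0.0126,-0.0002,-0.0001,0.0002],[-0.0001,0.0001,0.0127,-0.0002,-0.0001,0.0002]]
```

Request:
arm_command(targets=[[[-0.001, 0, 0.016, 0, 0, 0], [0, 0, 0.016, 0, 0, 0], [0, 0, 0.014, 0, 0, 0], [0, 0, 0.012, 0, 0, 0], [0, 0, 0.012, 0, 0, 0], [0, 0, 0.012, 0, 0, 0], [0, 0, 0.008, 0, 0, 0], [0, 0, 0.006, 0, 0, 0], [0, 0, 0, 0, 0, 0]]])

```text
clock: 11.42
position: [0.5841, -0.2616, 0.0706]
ee_rot: [2.273, 1.403, 0.377]
force: [-0.7, 0.7, -0.3]
width: 0.125
gripper_force: 15.0
```

```bash
python3 - <<'E'
from fit import *
from cell import arm
s=arm.observe();M=tool(TR["black"][2],np.radians(30))
print(s["clock"],s["force"],s["width"]*91.8,1000*M.T@(s["position"]-ax("black",.039,.024,.0015)))
for n in("scene","side"):
    im=arm.get_image(n);W=cloud(im);inhand(W,im["pixels"],s)
    x,k,e=fit(W,TR["black"][:2],TR["black"][2]);print(x[:2],np.degrees(x[2]),k);lighters(W,im["pixels"],TR["black"])
    if n=="side": cv2.imwrite("pics/s5.png",cv2.resize(im["pixels"][140:260,200:360,::-1],None,fx=4,fy=4,interpolation=cv2.INTER_CUBIC))
E
```

```text
11.425 [-0.67836647  0.6730762  -0.34426279] 11.478437810576317 [-0.86303642  0.59677012 -5.48639003]
inhand 352 [-2.4  6.4 43.1] axis [-0.519  0.211  0.828] x,y,z 2..98 [[-29.5, -8.8, 8.3], [19.6, 21.5, 72.1]]
[ 0.59214804 -0.30739061] -26.629524266289017 238
   red 139 y 2..98% [-56.8  32.8  49.9] normal med 15.1 along max 68.5
   yellow 97 y 2..98% [-31.  -14.3  -4.7] normal med 14.3 along max 64.7
inhand 68 [ 8.9 -1.7 25.4] axis [-0.09   0.     0.996] x,y,z 2..98 [[-0.6, -10.0, 5.4], [12.4, 5.0, 43.9]]
[ 0.59090284 -0.30646689] -26.729242187156707 69
   red 34 y 2..98% [45.5 48.  50.3] normal med 11.4 along max 69.6
```

Request:
arm_command(targets=[[[0, 0, 0.003, 0, 0, 0], [0, 0, 0.002, 0, 0, 0], [0, 0, 0.002, 0, 0, 0], [0, 0, 0.001, 0, 0, 0], [0, 0, 0, 0, 0, 0]]])

```text
clock: 12.15
position: [0.5881, -0.263, 0.0646]
ee_rot: [2.271, 1.404, 0.378]
force: [-6.8, 2.4, 10.5]
width: 0.121
gripper_force: 15.0
```

Request:
arm_command(targets=[[[0, 0, -0.001, 0, 0, 0], [0, 0, 0, 0, 0, 0], [0, 0, 0, 0, 0, 0], [0, 0, -0.02, 0, 0, 0], [0, 0, -0.03, 0, 0, 0], [0, 0, -0.03, 0, 0, 0], [0, 0, 0, 0, 0, 0]]], jaw=0.035)

```text
clock: 13.02
position: [0.5539, -0.2462, 0.1321]
ee_rot: [2.271, 1.401, 0.378]
force: [-0.1, -0.5, 0.1]
width: 0.382
gripper_force: 0.0
```

```bash
python3 - <<'E'
from fit import *
from cell import arm
s=arm.observe();print(s["clock"],s["position"],s["width"])
for n in("scene","side"):
    im=arm.get_image(n);W=cloud(im)
    for t in("grey","black"):
        x,k,e=fit(W,TR[t][:2],TR[t][2]);print(n,t,x[:2],np.degrees(x[2]),k);lighters(W,im["pixels"],TR[t])
    if n=="scene": cv2.imwrite("pics/s5.png",cv2.resize(im["pixels"][170:270,190:340,::-1],None,fx=5,fy=5,interpolation=cv2.INTER_CUBIC))
t=np.radians(23);M=tool(TR["grey"][2],t); p=ax("grey",-.0375,.023)
a=rows(s,p-M[:,2]*.07,M,6); rows(0,p,M,5,*a)
E
```

```text
13.025 [ 0.5538952  -0.24624934  0.13208418] 0.3817989936900455
scene grey [ 0.48711946 -0.22148711] -19.54907538911058 293
   blue 73 y 2..98% [-46.9 -35.9 -28.4] normal med 14.6 along max 62.4
scene black [ 0.59238863 -0.30732355] -26.988347091554285 237
   red 159 y 2..98% [-55.1  34.   49.5] normal med 14.4 along max 63.2
   yellow 98 y 2..98% [-32.5 -13.8  -3.6] normal med 14.3 along max 64.7
side grey [ 0.48571108 -0.22141137] -19.548312861071654 204
side black [ 0.59084178 -0.30661037] -27.339514936365944 199
   yellow 38 y 2..98% [-25.8 -10.9  -3.6] normal med 8.3 along max 62.0
6 [[-0.0088,-0.0175,-0.0095,0.0209,0.0093,-0.0186],[-0.0085,-0.0178,-0.0091,0.0209,0.0093,-0.0186],[-0.008,-0.0182,-0.0089,0.0209,0.0093,-0.0186],[-0.0076,-0.0185,-0.0085,0.0209,0.0093,-0.0186],[-0.0071,-0.0188,-0.0083,0.0209,0.0093,-0.0186],[-0.0068,-0.0191,-0.0079,0.0209,0.0093,-0.0186]]
5 [[0.0,-0.0,0.014,0.0,-0.0,-0.0],[0.0,-0.0,0.014,0.0,-0.0,-0.0],[0.0,-0.0,0.014,0.0,-0.0,-0.0],[0.0,-0.0,0.014,0.0,-0.0,-0.0],[0.0,-0.0,0.014,0.0,-0.0,-0.0]]
```

View pics/s5.png

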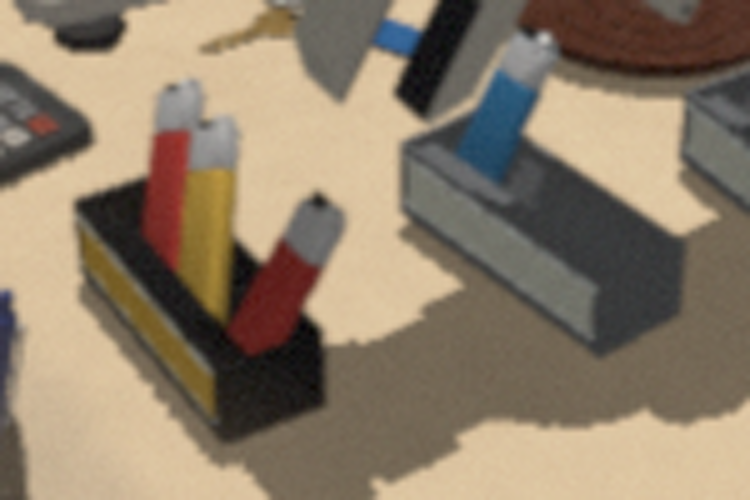

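d is seated (base at (270,330)); yellow and red lean with their feet toward d. I'll regrip d and slide it toward −y to right them.

Request:
arm_command(targets=[[[0, 0, 0.03, 0, 0, 0], [0, 0, 0.03, 0, 0, 0], [0, 0, 0.019, 0, 0, 0], [0, 0, 0, 0, 0, 0], [0, 0, 0, 0, 0, 0], [0, 0, 0, 0, 0, 0], [0, 0, 0, 0, 0, 0]]], jaw=0.004, newtons=10)

```text
clock: 14.0
position: [0.5843, -0.2627, 0.073]
ee_rot: [2.27, 1.4, 0.375]
force: [0.6, 0.3, 0.6]
width: 0.122
gripper_force: 10.0
```

Request:
arm_command(targets=[[[0, 0, -0.002, 0, 0, 0], [-0.003, 0, 0, 0, 0, 0], [-0.003, 0, 0, 0, 0, 0], [-0.003, 0, 0, 0, 0, 0], [-0.003, 0, 0, 0, 0, 0], [-0.003, 0, 0, 0, 0, 0], [-0.003, 0, 0, 0, 0, 0], [0, 0, 0, 0, 0, 0]]])

```text
clock: 15.0
position: [0.5751, -0.2789, 0.0743]
ee_rot: [2.271, 1.4, 0.374]
force: [0.2, -0.5, -0.3]
width: 0.127
gripper_force: 10.0
```

```bash
python3 - <<'E'
from fit import *
from cell import arm
s=arm.observe();print(s["clock"],s["position"],s["force"],s["width"],s["gripper_force"])
for n in("scene","side"):
    im=arm.get_image(n);W=cloud(im)
    x,k,e=fit(W,TR["black"][:2],TR["black"][2]);print(n,x[:2],np.degrees(x[2]),k);lighters(W,im["pixels"],TR["black"])
E
```

```text
15.0 [ 0.57509951 -0.27886302  0.07429813] [ 0.23166677 -0.5362138  -0.32512631] 0.1268712471012896 9.996893405914307
scene [ 0.59279943 -0.30763746] -27.912707226979244 230
   red 150 y 2..98% [-55.4  16.1  32. ] normal med 15.8 along max 66.4
   yellow 75 y 2..98% [-32.4 -20.6  -6.9] normal med 14.8 along max 64.3
side [ 0.59142668 -0.30694622] -28.0033636731332 111
   red 31 y 2..98% [26.6 29.6 32.7] normal med 12.9 along max 66.0
```

Request:
arm_command(targets=[[[-0.003, 0, 0, 0, 0, 0], [-0.003, 0, 0, 0, 0, 0], [-0.003, 0, 0, 0, 0, 0], [-0.003, 0, 0, 0, 0, 0], [0, 0, 0, 0, 0, 0]]])

```text
clock: 15.72
position: [0.5696, -0.2897, 0.0743]
ee_rot: [2.271, 1.399, 0.374]
force: [-0.2, 0.7, -0.1]
width: 0.127
gripper_force: 10.0
```

```bash
python3 - <<'E'
from fit import *
from cell import arm
s=arm.observe();print(s["clock"],s["position"],s["force"],s["width"],s["gripper_force"])
for n in("scene","side"):
    im=arm.get_image(n);W=cloud(im)
    x,k,e=fit(W,TR["black"][:2],TR["black"][2]);print(n,x[:2],np.degrees(x[2]),k);lighters(W,im["pixels"],x)
    if n=="scene": cv2.imwrite("pics/s6.png",cv2.resize(im["pixels"][170:270,190:340,::-1],None,fx=5,fy=5,interpolation=cv2.INTER_CUBIC))
E
```

```text
15.725 [ 0.5696331  -0.28968625  0.0743346 ] [-0.15246019  0.73671434 -0.13109647] 0.1271939598025395 9.996879994869232
scene [ 0.59294005 -0.30748686] -28.132266397154886 246
   red 145 y 2..98% [-54.2   1.   18.1] normal med 15.0 along max 67.0
   yellow 37 y 2..98% [-34.9 -23.  -12.5] normal med 14.5 along max 56.1
side [ 0.59106693 -0.30681516] -28.48076423217638 132
   red 31 y 2..98% [14.  16.5 18.9] normal med 12.3 along max 69.2
```

View pics/s6.png

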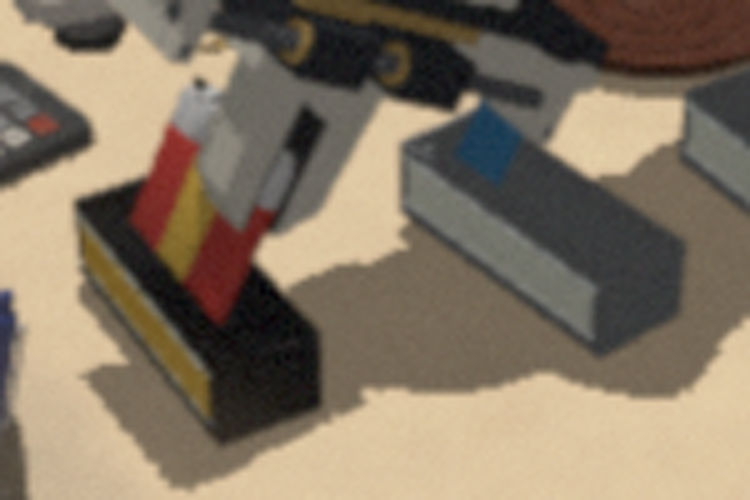

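All three now stand upright and flush (red/yellow/red at (165,195),(190,225),(225,260)). Seat d and release.

Request:
arm_command(targets=[[[0, 0, 0.0015, 0, 0, 0], [0, 0, 0.001, 0, 0, 0], [0, 0, 0, 0, 0, 0]]])

```text
clock: 16.2
position: [0.571, -0.2897, 0.072]
ee_rot: [2.271, 1.4, 0.375]
force: [1.3, 0.1, -0.3]
width: 0.128
gripper_force: 10.0
```

Request:
arm_command(targets=[[[0, 0, 0, 0, 0, 0], [0, 0, 0, 0, 0, 0], [0, 0, 0, 0, 0, 0], [0, 0, -0.02, 0, 0, 0], [0, 0, -0.03, 0, 0, 0], [0, 0, -0.03, 0, 0, 0], [0, 0, 0, 0, 0, 0]]], jaw=0.035)

```text
clock: 17.08
position: [0.5427, -0.2768, 0.1282]
ee_rot: [2.269, 1.396, 0.372]
force: [0.4, -0.6, -0.4]
width: 0.379
gripper_force: 0.0
```

```bash
sed -i 's/black=(.5911,-.3078,np.radians(-26.6))/black=(.5919,-.3079,np.radians(-28.2))/' h.py; python3 - <<'E'
from fit import *
from cell import arm
s=arm.observe();print(s["clock"],s["position"],s["width"])
for n in("scene","side"):
    im=arm.get_image(n);W=cloud(im)
    for t in("grey","black"):
        x,k,e=fit(W,TR[t][:2],TR[t][2]);print(n,t,x[:2],np.degrees(x[2]),k);lighters(W,im["pixels"],TR[t])
t=np.radians(23);M=tool(TR["grey"][2],t); p=ax("grey",-.037,.023)
a=rows(s,p-M[:,2]*.07,M,6); rows(0,p,M,5,*a)
E
```

```text
17.075 [ 0.54267275 -0.2768395   0.12822698] 0.3790899674859656
scene grey [ 0.4870727  -0.22159263] -19.467630560882455 284
   blue 69 y 2..98% [-45.8 -36.5 -27.8] normal med 14.4 along max 62.1
scene black [ 0.59282882 -0.30762733] -28.006089138303818 238
   red 139 y 2..98% [-52.6   2.2  18.4] normal med 14.6 along max 63.4
   yellow 89 y 2..98% [-33.3 -16.5 -10.1] normal med 14.6 along max 63.6
side grey [ 0.48559399 -0.22108043] -19.590455113153155 205
side black [ 0.59156136 -0.30699742] -27.768741949601765 200
   red 32 y 2..98% [-49.5  16.5  19.6] normal med 6.0 along max 62.9
6 [[-0.0034,-0.0177,-0.0103,0.0211,0.0104,-0.0188],[-0.0031,-0.0179,-0.01,0.0211,0.0104,-0.0188],[-0.0025,-0.0183,-0.0097,0.0211,0.0104,-0.0188],[-0.0021,-0.0184,-0.0092,0.0211,0.0104,-0.0188],[-0.0017,-0.0187,-0.0089,0.0211,0.0104,-0.0188],[-0.0012,-0.0189,-0.0086,0.0211,0.0104,-0.0188]]
5 [[-0.0,-0.0,0.014,0.0,-0.0,-0.0],[-0.0,-0.0,0.014,0.0,-0.0,-0.0],[-0.0,-0.0,0.014,0.0,-0.0,-0.0],[-0.0,-0.0,0.014,0.0,-0.0,-0.0],[-0.0001,-0.0,0.014,0.0,-0.0,-0.0]]
```

Request:
arm_command(targets=[[[-0.0034, -0.0177, -0.0103, 0.0211, 0.0104, -0.0188], [-0.0031, -0.0179, -0.01, 0.0211, 0.0104, -0.0188], [-0.0025, -0.0183, -0.0097, 0.0211, 0.0104, -0.0188], [-0.002, -0.0184, -0.0092, 0.0211, 0.0104, -0.0188], [-0.0017, -0.0187, -0.009, 0.0211, 0.0104, -0.0188], [-0.0012, -0.019, -0.0086, 0.0211, 0.0104, -0.0188], [0, 0, 0, 0, 0, 0], [0, 0, 0, 0, 0, 0]]], jaw=0.04)

```text
clock: 18.18
position: [0.4243, -0.2402, 0.1273]
ee_rot: [2.284, 1.614, 0.328]
force: [-0.0, -1.1, 0.6]
width: 0.432
gripper_force: 0.0
```

```bash
python3 - <<'E'
from fit import *
from cell import arm
s=arm.observe();t=np.radians(23);M=tool(TR["grey"][2],t); p=ax("grey",-.037,.023)
print(s["joints"],1000*M.T@(s["position"]-p),np.degrees(R.from_matrix(R.from_rotvec(s["ee_rot"]).as_matrix().T@M).as_rotvec()))
rows(s,p,M,6)
im,W,T=wrist(arm);x,k,e=fit(W,TR["grey"][:2],TR["grey"][2]);print(x,np.degrees(x[2]),k);lighters(W,im["pixels"],x)
E
```

```text
[ 1.01343518  0.30142689 -0.68138302  2.32141261  0.76591827  0.24293529
 -0.66408111] [ -0.27574978   0.21928399 -68.71030505] [-0.05278848 -0.00126873 -0.00532045]
6 [[0.0,-0.0,0.0115,-0.0002,-0.0,-0.0],[0.0001,-0.0001,0.0114,-0.0002,-0.0,-0.0],[0.0,0.0,0.0115,-0.0002,-0.0,-0.0],[0.0001,-0.0,0.0114,-0.0002,-0.0,-0.0],[0.0,-0.0001,0.0115,-0.0002,-0.0,-0.0],[0.0001,0.0,0.0114,-0.0002,-0.0,-0.0]]
[ 0.48451329 -0.22339742 -0.34331725] -19.67062944545027 1570
   blue 124 y 2..98% [-43.9 -29.9 -27.7] normal med 14.8 along max 62.8
```

Request:
arm_command(targets=[[[0, 0, 0.0115, 0, 0, 0], [0, 0, 0.0115, 0, 0, 0], [0, 0, 0.0115, 0, 0, 0], [0, 0, 0.0115, 0, 0, 0], [0, 0, 0.0115, 0, 0, 0], [0, 0, 0.011, 0, 0, 0], [0, 0, 0, 0, 0, 0]]])

```text
clock: 19.1
position: [0.4494, -0.2479, 0.0636]
ee_rot: [2.283, 1.618, 0.327]
force: [-0.4, -0.4, -0.9]
width: 0.434
gripper_force: 0.0
```

Request:
arm_command(targets=[[[0, 0, 0, 0, 0, 0], [0, 0, 0, 0, 0, 0], [0, 0, 0, 0, 0, 0], [0, 0, 0, 0, 0, 0], [0, 0, 0, 0, 0, 0]]], jaw=0.004, newtons=15)

```text
clock: 19.73
position: [0.4498, -0.2491, 0.0652]
ee_rot: [2.281, 1.614, 0.328]
force: [2.2, -1.2, 7.2]
width: 0.148
gripper_force: 14.7
```

Request:
arm_command(targets=[[[0, 0.001, -0.006, 0, 0, 0], [0, 0, -0.01, 0, 0, 0], [0, -0.001, -0.012, 0, 0, 0], [0, -0.001, -0.012, 0, 0, 0], [0, -0.002, -0.015, 0, 0, 0], [0, 0, -0.02, 0, 0, 0], [0, 0, -0.02, 0, 0, 0], [0, 0, -0.02, 0, 0, 0], [0, 0, 0, 0, 0, 0]]])

```text
clock: 20.85
position: [0.403, -0.2334, 0.1694]
ee_rot: [2.285, 1.612, 0.326]
force: [0.2, -0.6, -0.5]
width: 0.124
gripper_force: 15.0
```

```bash
python3 - <<'E'
from fit import *
from cell import arm
s=arm.observe();print(s["clock"],s["joints"],s["position"],s["width"]*91.8,s["gripper_force"])
for n in("scene","side"):
    im=arm.get_image(n);W=cloud(im);print(n);inhand(W,im["pixels"],s)
    for t in("grey","black"):
        x,k,e=fit(W,TR[t][:2],TR[t][2]);print(t,x[:2],np.degrees(x[2]),k)
im,W,T=wrist(arm);inhand(W,im["pixels"],s)
M=tool(TR["black"][2],np.radians(30)); a=rows(s,ax("black",.038,.125,.0015),M,7)
E
```

```text
20.85 [ 1.36137349  0.24881482 -1.0324269   2.29819542  0.58448989  0.36174999
 -0.46884323] [ 0.40298016 -0.23341184  0.16943007] 11.363913235635149 14.994049966335297
scene
inhand 204 [ 1.4  5.  39.1] axis [-0.122  0.054  0.991] x,y,z 2..98 [[-10.1, 0.1, 9.0], [10.5, 8.1, 60.0]]
grey [ 0.4810867  -0.21909929] -20.161331087415917 313
black [ 0.59287659 -0.30771865] -27.91183153686305 238
side
inhand 111 [ 7.8 -1.5 31. ] axis [-0.028 -0.021  0.999] x,y,z 2..98 [[-1.1, -6.0, 6.1], [11.7, 3.8, 58.2]]
grey [ 0.47920536 -0.21878473] -20.250392231608192 216
black [ 0.59171282 -0.30694967] -27.769340666152196 204
inhand 528 [ 7.7 -0.3 27.1] axis [ 0.02  -0.003  1.   ] x,y,z 2..98 [[5.1, -5.6, 6.0], [8.9, 4.7, 59.7]]
7 [[0.006,0.0168,0.0096,-0.0176,-0.0094,0.0193],[0.0064,0.0164,0.0099,-0.0176,-0.0094,0.0193],[0.0068,0.0162,0.0101,-0.0176,-0.0094,0.0193],[0.0073,0.0158,0.0103,-0.0176,-0.0094,0.0193],[0.0076,0.0156,0.0105,-0.0176,-0.0094,0.0193],[0.008,0.0152,0.0107,-0.0176,-0.0094,0.0193],[0.0084,0.0148,0.0109,-0.0176,-0.0094,0.0193]]
```

Request:
arm_command(targets=[[[0.006, 0.0168, 0.0096, -0.0176, -0.0094, 0.0193], [0.0064, 0.0164, 0.01, -0.0176, -0.0094, 0.0193], [0.0068, 0.0162, 0.01, -0.0176, -0.0094, 0.0193], [0.0073, 0.0158, 0.0103, -0.0176, -0.0094, 0.0193], [0.0076, 0.0156, 0.0105, -0.0176, -0.0094, 0.0193], [0.008, 0.0152, 0.0107, -0.0176, -0.0094, 0.0193], [0.0084, 0.0148, 0.011, -0.0176, -0.0094, 0.0193], [0, 0, 0, 0, 0, 0], [0, 0, 0, 0, 0, 0]]])

```text
clock: 22.12
position: [0.5438, -0.2372, 0.1516]
ee_rot: [2.29, 1.376, 0.367]
force: [0.1, -0.3, -1.2]
width: 0.123
gripper_force: 15.0
```

```bash
python3 - <<'E'
from fit import *
from cell import arm
s=arm.observe();M=tool(TR["black"][2],np.radians(30))
print(s["clock"],s["joints"],1000*M.T@(s["position"]-ax("black",.038,.125,.0015)),np.degrees(R.from_matrix(R.from_rotvec(s["ee_rot"]).as_matrix().T@M).as_rotvec()))
a=rows(s,ax("black",.038,.0285,.0015),M,8)
E
```

```text
22.125 [ 0.66541866  0.3513544  -0.50513258  2.18491126  1.17614416  0.31956693
 -1.33746965] [ 1.55621476 -1.23123123  0.94112073] [-0.1530939  -0.12959274  0.18465741]
8 [[-0.0002,0.0002,0.0119,-0.0003,-0.0003,0.0004],[-0.0002,0.0002,0.012,-0.0003,-0.0003,0.0004],[-0.0003,0.0001,0.0119,-0.0003,-0.0003,0.0004],[-0.0002,0.0002,0.012,-0.0003,-0.0003,0.0004],[-0.0002,0.0002,0.0119,-0.0003,-0.0003,0.0004],[-0.0002,0.0002,0.012,-0.0003,-0.0003,0.0004],[-0.0002,0.0001,0.0119,-0.0003,-0.0003,0.0004],[-0.0002,0.0002,0.012,-0.0003,-0.0003,0.0004]]
```

Request:
arm_command(targets=[[[-0.0015, 0.0012, 0.012, 0, 0, 0.002], [0, 0, 0.016, 0, 0, 0], [0, 0, 0.014, 0, 0, 0], [0, 0, 0.012, 0, 0, 0], [0, 0, 0.012, 0, 0, 0], [0, 0, 0.012, 0, 0, 0], [0, 0, 0.01, 0, 0, 0], [0, 0, 0.007, 0, 0, 0], [0, 0, 0, 0, 0, 0]]])

```text
clock: 23.25
position: [0.586, -0.2622, 0.0702]
ee_rot: [2.292, 1.371, 0.368]
force: [0.6, -0.3, -0.4]
width: 0.125
gripper_force: 15.0
```

Request:
arm_command(targets=[[[0, 0, 0.003, 0, 0, 0], [0, 0, 0.002, 0, 0, 0], [0, 0, 0.001, 0, 0, 0], [0, 0, 0.001, 0, 0, 0], [0, 0, 0, 0, 0, 0]]])

```text
clock: 23.88
position: [0.5897, -0.2635, 0.0652]
ee_rot: [2.29, 1.371, 0.37]
force: [-3.5, 1.0, 6.1]
width: 0.122
gripper_force: 15.0
```

Request:
arm_command(targets=[[[0, 0, -0.002, 0, 0, 0], [-0.002, 0, 0, 0, 0, 0], [-0.002, 0, 0, 0, 0, 0], [-0.002, 0, 0, 0, 0, 0], [0, 0, 0.0012, 0, 0, 0], [0, 0, 0, 0, 0, 0]]])

```text
clock: 24.62
position: [0.5864, -0.2687, 0.0652]
ee_rot: [2.291, 1.372, 0.369]
force: [-0.0, -0.6, -0.2]
width: 0.123
gripper_force: 15.0
```

Request:
arm_command(targets=[[[0, 0, 0, 0, 0, 0], [0, 0, 0, 0, 0, 0], [0, 0, 0, 0, 0, 0], [0, 0, -0.02, 0, 0, 0], [0, 0, -0.03, 0, 0, 0], [0, 0, -0.04, 0, 0, 0], [0, 0, -0.03, 0, 0, 0], [0, 0, 0, 0, 0, 0]]], jaw=0.035)

```text
clock: 25.62
position: [0.5341, -0.2408, 0.1708]
ee_rot: [2.288, 1.37, 0.371]
force: [1.0, -0.2, 0.0]
width: 0.379
gripper_force: 0.0
```

```bash
python3 - <<'E'
from fit import *
from cell import arm
s=arm.observe();print(s["clock"],s["position"],s["width"],s["joints"])
for n in("scene","side"):
    im=arm.get_image(n);W=cloud(im);np.savez(n+"9.npz",W=W,px=im["pixels"])
    for t in("grey","black","empty"):
        x,k,e=fit(W,TR[t][:2],TR[t][2]);print(n,t,x[:2],np.degrees(x[2]),k);lighters(W,im["pixels"],x)
E
```

```text
25.625 [ 0.53410757 -0.24075848  0.17078898] 0.37938344502640486 [ 0.66001329  0.2991711  -0.4715173   2.18830905  1.01753536  0.3032405
 -1.17807173]
scene grey [ 0.48088534 -0.21940591] -20.480067252876754 311
scene black [ 0.59270964 -0.30783184] -28.11672720777111 206
   red 132 y 2..98% [-53.  -1.  16.] normal med 14.3 along max 63.7
   yellow 85 y 2..98% [-34.1 -17.3  -9.2] normal med 14.0 along max 64.2
   blue 76 y 2..98% [22.8 34.  41.8] normal med 13.7 along max 62.0
scene empty [ 0.40334933 -0.14305745] -26.451460683576155 314
side grey [ 0.47935865 -0.21883705] -20.29380149036202 211
side black [ 0.59157225 -0.30735701] -27.90802241724578 206
side empty [ 0.40176939 -0.1423886 ] -26.422197207592767 256
```

```bash
python3 - <<'E'
from fit import *
from cell import arm
O=(.594,-.304,np.radians(-30.7))
for n in("scene","side"):
    W=np.load(n+"9.npz")["W"].reshape(-1,3);W=W[np.isfinite(W[:,0])]
    c,s=np.cos(O[2]),np.sin(O[2]);q=(W[:,:2]-O[:2])@np.array([[c,-s],[s,c]])
    k=(abs(q[:,0]+.02)<.03)&(abs(q[:,1])<.06)&(W[:,2]<.1);print(n,"heads",np.sort(W[k,2])[-5:])
    k=(abs(q[:,0])<.03)&(q[:,1]<-.066)&(q[:,1]>-.10)&(W[:,2]<.13);print("column max",k.sum(),W[k,2].max() if k.any() else 0)
s=arm.observe();M=tool(O[2])
a=rows(s,at(O,0,-.09,.17),M,7); b=rows(0,at(O,0,-.09,.042),M,3,*a)
E
```

```text
scene heads [0.07916558 0.07923447 0.07925447 0.07925929 0.07989973]
column max 69 0.001215818643170996
side heads [0.078137   0.07855884 0.07879084 0.07975585 0.08140486]
column max 77 0.0010987058152794882
7 [[-0.0167,0.0098,0.0054,0.0748,-0.0019,0.006],[-0.0166,0.0104,0.0047,0.0748,-0.0019,0.006],[-0.0165,0.0107,0.004,0.0748,-0.0019,0.006],[-0.0165,0.0111,0.0032,0.0748,-0.0019,0.006],[-0.0164,0.0114,0.0023,0.0748,-0.0019,0.006],[-0.0163,0.0117,0.0015,0.0748,-0.0019,0.006],[-0.0163,0.0118,0.0007,0.0748,-0.0019,0.006]]
3 [[0.0,0.0,0.0427,-0.0001,0.0001,0.0001],[0.0,0.0,0.0426,-0.0001,0.0001,0.0001],[0.0,0.0,0.0427,-0.0001,0.0001,0.0001]]
```

Request:
arm_command(targets=[[[-0.0167, 0.0098, 0.0054, 0.0748, -0.002, 0.006], [-0.0166, 0.0104, 0.0047, 0.0748, -0.002, 0.006], [-0.0165, 0.0107, 0.004, 0.0748, -0.002, 0.006], [-0.0165, 0.011, 0.0032, 0.0748, -0.002, 0.006], [-0.0164, 0.0114, 0.0023, 0.0748, -0.002, 0.006], [-0.0163, 0.0117, 0.0015, 0.0748, -0.002, 0.006], [-0.0163, 0.0118, 0.0007, 0.0748, -0.002, 0.006], [0, 0, 0, 0, 0, 0]]], jaw=0.0)

```text
clock: 26.72
position: [0.5477, -0.3829, 0.1675]
ee_rot: [2.729, 1.546, -0.003]
force: [-0.7, 0.1, -0.2]
width: 0.008
gripper_force: 0.0
```

```bash
python3 - <<'E'
from fit import *
from cell import arm
O=(.594,-.304,np.radians(-30.7));M=tool(O[2]);s=arm.observe()
print(s["clock"],s["width"],1000*M.T@(s["position"]-at(O,0,-.09,.17)),np.degrees(R.from_matrix(R.from_rotvec(s["ee_rot"]).as_matrix().T@M).as_rotvec()))
rows(s,at(O,0,-.09,.042),M,4)
E
```

```text
26.725 0.007671758852342164 [-1.48702123  0.52113424  2.49933488] [ 0.17329977  0.24420438 -0.23949388]
4 [[0.0005,-0.0002,0.0314,0.0008,0.0011,-0.001],[0.0005,-0.0002,0.0313,0.0008,0.0011,-0.001],[0.0004,-0.0002,0.0314,0.0008,0.0011,-0.001],[0.0004,-0.0002,0.0314,0.0008,0.0011,-0.001]]
```

Request:
arm_command(targets=[[[0.0005, 0, 0.0314, 0.0008, 0.001, -0.001], [0.0005, 0, 0.0314, 0.0008, 0.001, -0.001], [0.0005, 0, 0.0314, 0.0008, 0.001, -0.001], [0, 0, 0.031, 0.0008, 0.001, -0.001], [0.004, 0, 0, 0, 0, 0], [0.004, 0, 0, 0, 0, 0], [0.003, 0, 0, 0, 0, 0], [0.003, 0, 0, 0, 0, 0], [0.002, 0, 0, 0, 0, 0], [0, 0, 0, 0, 0, 0]]])

```text
clock: 27.98
position: [0.5573, -0.3653, 0.0456]
ee_rot: [2.726, 1.559, 0.004]
force: [-0.6, -1.4, 1.2]
width: 0.003
gripper_force: 0.5
```

Request:
arm_command(targets=[[[0.0015, 0, 0, 0, 0, 0], [0.0015, 0, 0, 0, 0, 0], [0.0015, 0, 0, 0, 0, 0], [0.001, 0, 0, 0, 0, 0], [0, 0, 0, 0, 0, 0]]])

```text
clock: 28.6
position: [0.5601, -0.3601, 0.0453]
ee_rot: [2.726, 1.56, 0.004]
force: [-0.1, -1.0, -0.7]
width: 0.004
gripper_force: 0.4
```

```bash
python3 - <<'E'
from fit import *
from cell import arm
O=(.594,-.304,np.radians(-30.7));M=tool(O[2]);s=arm.observe()
print(s["clock"],s["force"],1000*M.T@(s["position"]-at(O,0,-.0685,.042)))
for n in("scene","side"):
    im=arm.get_image(n);W=cloud(im)
    x,k,e=fit(W,O[:2],O[2]);print(n,x[:2],np.degrees(x[2]),k);lighters(W,im["pixels"],x)
E
```

```text
28.6 [-0.07468541 -0.98214584 -0.68461706] [ 2.89863846 -0.51053019 -3.26615775]
scene [ 0.59897797 -0.29975895] -30.42449231231038 254
   red 127 y 2..98% [-52.7   0.5  15.8] normal med 14.1 along max 63.2
   yellow 79 y 2..98% [-31.7 -16.5 -10. ] normal med 14.0 along max 64.0
   blue 86 y 2..98% [21.5 34.9 42. ] normal med 13.4 along max 63.1
side [ 0.59807068 -0.29919531] -30.379606631964595 204
```

```bash
python3 - <<'E'
from fit import *
from cell import arm
O=(.594,-.304,np.radians(-30.7));M=tool(O[2]);s=arm.observe();M0=R.from_rotvec(s["ee_rot"]).as_matrix()
p=s["position"]+M0@[-.004,0,-.08]
a=rows(0,at(O,0,.088,.125),M,3,p0=p,M0=M0); b=rows(0,at(O,0,.088,.044),M,2,*a)
E
```

```text
3 [[0.0526,0.0005,0.0002,0.0007,-0.0007,0.0014],[0.0526,0.0003,0.0001,0.0007,-0.0007,0.0014],[0.0526,0.0004,0.0002,0.0007,-0.0007,0.0014]]
2 [[-0.0,-0.0,0.0405,0.0001,0.0,0.0001],[-0.0,-0.0001,0.0405,0.0001,0.0,0.0001]]
```

Request:
arm_command(targets=[[[-0.004, 0, 0, 0, 0, 0], [0, 0, -0.04, 0, 0, 0], [0, 0, -0.04, 0, 0, 0], [0.052, 0.0005, 0, 0, 0, 0.001], [0.053, 0.0005, 0, 0, 0, 0.001], [0.053, 0, 0, 0, 0, 0.001], [0, 0, 0, 0, 0, 0], [0, 0, 0.04, 0, 0, 0], [0, 0, 0.04, 0, 0, 0], [0, 0, 0, 0, 0, 0]]])

```text
clock: 29.95
position: [0.6362, -0.229, 0.0425]
ee_rot: [-2.727, -1.553, 0.003]
force: [0.5, -0.1, 0.5]
width: 0.004
gripper_force: 0.0
```

```bash
python3 - <<'E'
from fit import *
from cell import arm
O=(.594,-.304,np.radians(-30.7));M=tool(O[2]);s=arm.observe()
print(s["clock"],s["force"],1000*M.T@(s["position"]-at(O,0,.071,.042)),np.degrees(R.from_matrix(R.from_rotvec(s["ee_rot"]).as_matrix().T@M).as_rotvec()))
E
```

```text
29.95 [ 0.48705404 -0.06833562  0.54997746] [15.04240597 -2.05049117 -0.46829038] [-0.20365219  0.03097762  0.03101022]
```

Request:
arm_command(targets=[[[-0.004, 0, 0, 0, 0, 0], [-0.003, 0, 0, 0, 0, 0], [-0.002, 0, 0, 0, 0, 0], [-0.0015, 0, 0, 0, 0, 0], [-0.0015, 0, 0, 0, 0, 0], [-0.0015, 0, 0, 0, 0, 0], [0, 0, 0, 0, 0, 0]]])

```text
clock: 30.82
position: [0.632, -0.24, 0.0455]
ee_rot: [2.728, 1.555, 0.004]
force: [0.2, 0.1, -0.2]
width: 0.005
gripper_force: 0.0
```

```bash
python3 - <<'E'
from fit import *
from cell import arm
O=(.594,-.304,np.radians(-30.7));M=tool(O[2]);s=arm.observe()
print(s["clock"],s["force"],1000*M.T@(s["position"]-at(O,0,.071,.042)))
for n in("scene","side"):
    im=arm.get_image(n);W=cloud(im)
    x,k,e=fit(W,O[:2],O[2]);print(n,x[:2],np.degrees(x[2]),k);lighters(W,im["pixels"],x)
E
```

```text
30.825 [ 0.1527574  0.0972286 -0.2370668] [ 3.46213787  0.03723086 -3.51009318]
scene [ 0.59935151 -0.29927413] -30.768331641245133 79
side [ 0.59736021 -0.29914174] -30.655350186732356 28
```

Request:
arm_command(targets=[[[-0.001, 0, 0, 0, 0, 0], [-0.001, 0, 0, 0, 0, 0], [-0.001, 0, 0, 0, 0, 0], [-0.001, 0, 0, 0, 0, 0], [-0.0005, 0, 0, 0, 0, 0], [0, 0, 0, 0, 0, 0]]])

```text
clock: 31.68
position: [0.6297, -0.244, 0.0455]
ee_rot: [2.728, 1.555, 0.004]
force: [0.2, 0.6, -0.6]
width: 0.003
gripper_force: 0.4
```

```bash
python3 - <<'E'
from fit import *
from cell import arm
O=(.594,-.304,np.radians(-30.7));M=tool(O[2]);s=arm.observe()
print(s["clock"],s["force"],1000*M.T@(s["position"]-at(O,0,.0685,.042)))
for n in("scene","side"):
    im=arm.get_image(n);W=cloud(im)
    x,k,e=fit(W,O[:2],O[2]);print(n,x[:2],np.degrees(x[2]),k);lighters(W,im["pixels"],x)
E
```

```text
31.675 [ 0.18893227  0.63596346 -0.58982136] [ 1.28690234  0.05669763 -3.51299374]
scene [ 0.59675151 -0.30339861] -30.505592461654214 71
side [ 0.59516192 -0.30196547] -30.51309467773535 35
```

```bash
sed -i 's/grey=([^)]*))/grey=(.4797,-.2200,np.radians(-20.4))/' h.py; grep ^TR h.py; python3 - <<'E'
from fit import *
from cell import arm
s=arm.observe();M0=R.from_rotvec(s["ee_rot"]).as_matrix()
M=tool(TR["grey"][2]);p=s["position"]+M0@[.006,0,-.1]
a=rows(0,at("grey",0,0,.145),M,4,p0=p,M0=M0)
E
```

```text
TR=dict(empty=(.4025,-.144,np.radians(-26.4)),grey=(.4797,-.2200,np.radians(-20.4)),black=(.5919,-.3079,np.radians(-28.2)))
4 [[-0.0154,-0.0353,0.0,0.0006,-0.0003,-0.0447],[-0.0138,-0.0359,0.0001,0.0006,-0.0003,-0.0447],[-0.0123,-0.0365,0.0001,0.0006,-0.0003,-0.0447],[-0.0105,-0.037,0.0001,0.0006,-0.0003,-0.0447]]
```

Request:
arm_command(targets=[[[0.006, 0, 0, 0, 0, 0], [0, 0, -0.05, 0, 0, 0], [0, 0, -0.05, 0, 0, 0], [-0.0154, -0.0353, 0, 0.0006, 0, -0.0447], [-0.0138, -0.036, 0, 0.0006, 0, -0.0447], [-0.0123, -0.0365, 0, 0.0006, 0, -0.0447], [-0.0105, -0.037, 0, 0.0006, 0, -0.0447], [0, 0, 0, 0, 0, 0], [0, 0, 0, 0, 0, 0]]], jaw=0.075)

```text
clock: 32.9
position: [0.4806, -0.22, 0.1457]
ee_rot: [2.58, 1.792, 0.003]
force: [0.6, 0.4, -1.2]
width: 0.816
gripper_force: 0.0
```

```bash
python3 - <<'E'
from fit import *
from cell import arm
s=arm.observe();M=tool(TR["grey"][2])
print(s["clock"],s["width"],s["joints"],1000*M.T@(s["position"]-at("grey",0,0,.145)))
for n in("scene","side","wrist"):
    if n=="wrist": im,W,T=wrist(arm)
    else: im=arm.get_image(n);W=cloud(im)
    for t in("grey","black","empty"):
        x,k,e=fit(W,(.594,-.304) if t=="black" else TR[t][:2],-.535 if t=="black" else TR[t][2]);print(n,t,x[:2],np.degrees(x[2]),k);
        if t=="black":lighters(W,im["pixels"],x)
rows(s,at("grey",0,0,.034),M,4)
E
```

```text
32.9 0.8160018656161488 [ 0.90211371  0.51283174 -0.78695681  1.88181551  0.44695719  0.92970341
 -0.45126536] [ 0.36060315  0.87424803 -0.70702843]
scene grey [ 0.48093291 -0.219411  ] -20.272181636182218 322
scene black [ 0.59695759 -0.30334353] -30.340510593043074 227
   red 128 y 2..98% [-52.4  -2.3  16.4] normal med 14.2 along max 63.8
   yellow 83 y 2..98% [-33.  -17.7  -9.9] normal med 13.7 along max 64.3
   blue 84 y 2..98% [22.1 33.3 41.3] normal med 13.5 along max 63.1
scene empty [ 0.40340389 -0.1429257 ] -26.29664749793426 307
side grey [ 0.47932086 -0.21907965] -20.181082486440076 210
side black [ 0.59565747 -0.30271123] -30.667824738335927 196
side empty [ 0.40181061 -0.14240622] -26.363690966737582 257
wrist grey [ 0.4791755 -0.2216836] -20.267540611024653 1128
wrist black [ 0.59415886 -0.30454673] -30.877957874033825 655
   blue 72 y 2..98% [25.5 40.  41.9] normal med 13.8 along max 63.3
wrist empty [ 0.4023226  -0.14504986] -26.487259703404042 1841
4 [[-0.0001,-0.0003,0.0279,0.0004,-0.0004,-0.0001],[-0.0001,-0.0002,0.028,0.0004,-0.0004,-0.0001],[-0.0002,-0.0003,0.0279,0.0004,-0.0004,-0.0001],[-0.0001,-0.0002,0.0279,0.0004,-0.0004,-0.0001]]
```

Request:
arm_command(targets=[[[0, -0.0005, 0.028, 0, 0, 0], [-0.0005, -0.0005, 0.028, 0, 0, 0], [0, 0, 0.028, 0, 0, 0], [0, 0, 0.027, 0, 0, 0], [0, 0, 0, 0, 0, 0]]])

```text
clock: 33.67
position: [0.4781, -0.2191, 0.0326]
ee_rot: [-2.576, -1.792, 0.0]
force: [0.6, 1.0, 0.7]
width: 0.815
gripper_force: 0.0
```

Request:
arm_command(targets=[[[0, 0, 0, 0, 0, 0], [0, 0, 0, 0, 0, 0], [0, 0, 0, 0, 0, 0], [0, 0, 0, 0, 0, 0], [0, 0, 0, 0, 0, 0], [0, 0, 0, 0, 0, 0]]], jaw=0.03, newtons=25)

```text
clock: 34.42
position: [0.4789, -0.22, 0.0348]
ee_rot: [2.58, 1.793, 0.002]
force: [-2.4, -0.2, 6.7]
width: 0.457
gripper_force: 25.0
```

Request:
arm_command(targets=[[[0, 0, -0.005, 0, 0, 0], [0, 0, -0.015, 0, 0, 0], [0, 0, -0.02, 0, 0, 0], [0, 0, -0.03, 0, 0, 0], [0, 0, -0.03, 0, 0, 0], [0, 0, 0, 0, 0, 0]]])

```text
clock: 35.17
position: [0.48, -0.2201, 0.137]
ee_rot: [2.577, 1.791, 0.006]
force: [-0.4, 0.9, -1.5]
width: 0.457
gripper_force: 25.0
```

```bash
cat >> fit.py <<'E'
def fith(W,c,a,h):
    V=W.copy();V[...,2]-=h; return fit(V,c,a)
def held(arm,s,h):
    """tray in tool axes seen with rim h above the counter rim: x,y shift and yaw against the tool"""
    M=R.from_rotvec(s["ee_rot"]).as_matrix(); yaw=np.arctan2(M[1,1],M[0,1])
    for n in("scene","side","wrist"):
        if n=="wrist": im,W,T=wrist(arm)
        else: im=arm.get_image(n);W=cloud(im)
        x,k,e=fith(W,s["position"][:2],yaw,h); d=M.T@np.array([x[0]-s["position"][0],x[1]-s["position"][1],0])
        print(n,k,np.round(1000*d[:2],1),"yaw off",np.degrees(x[2]-yaw),x)
E
python3 - <<'E'
from fit import *
from cell import arm
s=arm.observe();print(s["clock"],s["position"],s["width"]*91.8,s["gripper_force"],s["force"]);held(arm,s,s["position"][2]-.0345)
im=arm.get_image("scene");W=cloud(im);q=(W-s["position"]).reshape(-1,3);k=(np.hypot(q[:,0],q[:,1])<.055);print("z hi",np.percentile(W.reshape(-1,3)[k&(W.reshape(-1,3)[:,2]>.05),2],[2,50,90]))
E
```

```text
35.175 [ 0.4800072  -0.22013036  0.13701289] 41.959287095904386 24.99834716320038 [-0.43588539  0.94111444 -1.45304183]
scene 231 [1.3 1.3] yaw off -0.43979763717764353 [ 0.48170146 -0.21940371 -0.3637276 ]
side 133 [ 0.8 -0.6] yaw off 0.6036470409314015 [ 0.47975152 -0.2191571  -0.34551606]
wrist 2219 [-1.6 -1. ] yaw off 0.09103043158303525 [ 0.47853242 -0.22128483 -0.35446291]
z hi [0.11590732 0.28923685 0.3903785 ]
```

```bash
python3 - <<'E'
from fit import *
from cell import arm
s=arm.observe();M=tool(TR["empty"][2]);a=rows(s,[.4025,-.1437,.13],M,4)
E
```

```text
4 [[0.0113,-0.0243,0.0009,-0.0003,-0.0003,0.0262],[0.0106,-0.0246,0.001,-0.0003,-0.0003,0.0262],[0.01,-0.0248,0.0009,-0.0003,-0.0003,0.0262],[0.0094,-0.0251,0.0009,-0.0003,-0.0003,0.0262]]
```

Request:
arm_command(targets=[[[0.0113, -0.0243, 0.001, 0, 0, 0.0262], [0.0106, -0.0246, 0.001, 0, 0, 0.0262], [0.01, -0.0248, 0.001, 0, 0, 0.0262], [0.0094, -0.025, 0.001, 0, 0, 0.0262], [0, 0, 0, 0, 0, 0], [0, 0, 0, 0, 0, 0]]])

```text
clock: 36.12
position: [0.4036, -0.1441, 0.1301]
ee_rot: [-2.669, -1.655, -0.002]
force: [0.2, -0.1, -0.8]
width: 0.457
gripper_force: 25.0
```

```bash
python3 - <<'E'
from fit import *
from cell import arm
s=arm.observe();M=tool(TR["empty"][2])
print(s["clock"],s["joints"],1000*M.T@(s["position"]-[.4025,-.1437,.13]),np.degrees(R.from_matrix(R.from_rotvec(s["ee_rot"]).as_matrix().T@M).as_rotvec()))
held(arm,s,s["position"][2]-.0345)
for n in("scene","side"):
    W=cloud(arm.get_image(n));print(n,fit(W,TR["empty"][:2],TR["empty"][2]))
rows(s,[.4025,-.1437,.082],M,3)
E
```

```text
36.125 [ 0.87327162  0.38830875 -0.81162049  2.12163387  0.3967869   0.78553236
 -0.64808474] [ 0.13879873  1.19027566 -0.0592045 ] [-0.01040492 -0.08214979  0.01573057]
scene 229 [1.4 1.2] yaw off -0.33236807446026906 [ 0.40536605 -0.14336305 -0.46629316]
side 208 [1.2 0.2] yaw off 0.20384896845226924 [ 0.40431069 -0.14312224 -0.45693441]
wrist 2615 [-1.  1.] yaw off 0.056418893887997 [ 0.40412118 -0.14543594 -0.45950755]
scene (array([ 0.40333761, -0.14290792, -0.4616555 ]), 317, np.float64(0.001186933794567074))
side (array([ 0.40170445, -0.14227316, -0.46218252]), 268, np.float64(0.0011046264609644268))
3 [[-0.0001,-0.0004,0.016,-0.0001,-0.0005,0.0001],[-0.0,-0.0004,0.016,-0.0001,-0.0005,0.0001],[-0.0001,-0.0004,0.0161,-0.0001,-0.0005,0.0001]]
```

Request:
arm_command(targets=[[[0, -0.001, 0.012, 0, 0, 0], [0, -0.001, 0.012, 0, 0, 0], [0, 0, 0.012, 0, 0, 0], [0, 0, 0.01, 0, 0, 0], [0, 0, 0.005, 0, 0, 0], [0, 0, 0.004, 0, 0, 0], [0, 0, 0.002, 0, 0, 0], [0, 0, 0, 0, 0, 0]]])

```text
clock: 37.38
position: [0.4017, -0.1428, 0.0734]
ee_rot: [-2.67, -1.655, -0.002]
force: [-0.2, -0.5, -1.9]
width: 0.455
gripper_force: 25.0
```

Request:
arm_command(targets=[[[0, 0, 0.0015, 0, 0, 0], [0, 0, 0.0015, 0, 0, 0], [0, 0, 0.001, 0, 0, 0], [0, 0, 0, 0, 0, 0]]])

```text
clock: 37.88
position: [0.4017, -0.1429, 0.0697]
ee_rot: [-2.67, -1.655, -0.001]
force: [-3.0, -0.5, 7.4]
width: 0.455
gripper_force: 25.0
```

```bash
python3 - <<'E'
from fit import *
from cell import arm
s=arm.observe();print(s["clock"],s["position"],s["force"])
held(arm,s,.035)
E
```

```text
37.875 [ 0.40169359 -0.1428908   0.06971212] [-2.99187941 -0.54841827  7.38473118]
scene 204 [1.1 1.3] yaw off -0.385947169455325 [ 0.40333898 -0.14242541 -0.46754512]
side 186 [0.9 0.1] yaw off 0.22813059647004452 [ 0.40214296 -0.14212119 -0.45682744]
wrist 2638 [-1.   0.7] yaw off 0.10871428395032025 [ 0.40192433 -0.14408433 -0.45891165]
```

Request:
arm_command(targets=[[[0, 0, 0, 0, 0, 0], [0, 0, 0, 0, 0, 0], [0, 0, 0, 0, 0, 0], [0, 0, -0.02, 0, 0, 0], [0, 0, -0.04, 0, 0, 0], [0, 0, -0.05, 0, 0, 0], [0, 0, -0.05, 0, 0, 0], [0, 0, 0, 0, 0, 0]]], jaw=0.07)

```text
clock: 39.02
position: [0.4036, -0.1433, 0.2325]
ee_rot: [2.666, 1.652, 0.007]
force: [0.3, -0.7, -0.1]
width: 0.761
gripper_force: 0.0
```

```bash
python3 - <<'E'
from fit import *
from cell import arm
s=arm.observe();print(s["clock"],s["position"],s["width"])
for n in("scene","side","wrist"):
    if n=="wrist": im,W,T=wrist(arm)
    else: im=arm.get_image(n);W=cloud(im)
    x,k,e=fith(W,TR["empty"][:2],TR["empty"][2],.035);print(n,"stack",x[:2],np.degrees(x[2]),k)
    V=W.reshape(-1,3);c,sn=np.cos(x[2]),np.sin(x[2]);q=(V[:,:2]-x[:2])@np.array([[c,-sn],[sn,c]])
    for lab,m in dict(ends_p=(abs(q[:,0])<.018)&(abs(q[:,1]-.0575)<.0012),ends_m=(abs(q[:,0])<.018)&(abs(q[:,1]+.0575)<.0012),front=(abs(q[:,0]-.0195)<.0012)&(abs(q[:,1])<.05),rear=(abs(q[:,0]+.0195)<.0012)&(abs(q[:,1])<.05)).items():
        z=V[m&(V[:,2]>.06)&(V[:,2]<.09),2]; print(lab,len(z),np.round(np.percentile(z,[50,90])*1000,1) if len(z)else"",end=" ")
    print()
    x,k,e=fit(W,(.594,-.304),-.535);print(n,"black",x[:2],np.degrees(x[2]),k);lighters(W,im["pixels"],x)
E
```

```text
39.025 [ 0.40355449 -0.14331559  0.23250661] 0.761015039721723
scene stack [ 0.40374157 -0.14252177] -26.31450245422739 331
ends_p 83 [68.  74.5] ends_m 44 [70.8 74.7] front 206 [68.2 74.2] rear 128 [70.8 74.4] 
scene black [ 0.59678461 -0.30348114] -30.63920254901987 216
   red 125 y 2..98% [-52.   -0.8  16.4] normal med 14.4 along max 63.6
   yellow 84 y 2..98% [-32.8 -17.5  -9.2] normal med 13.9 along max 64.6
   blue 85 y 2..98% [21.6 35.2 42. ] normal med 13.2 along max 63.1
side stack [ 0.40202975 -0.1418751 ] -26.466346485506715 266
ends_p 86 [68.  73.8] ends_m 54 [68.8 73.1] front 89 [71.6 74.3] rear 149 [68.7 74.1] 
side black [ 0.59535578 -0.3029023 ] -30.63685749329994 204
wrist stack [ 0.40211939 -0.14404921] -26.35300236565504 934
ends_p 95 [74.  74.9] ends_m 162 [71.4 74.6] front 211 [74. 75.] rear 229 [74.1 74.9] 
wrist black [ 0.59445039 -0.30470227] -30.61929921928202 612
```

```bash
python3 - <<'E'
from fit import *
from cell import arm
im=arm.get_image("scene");W=cloud(im);x,_,_=fit(W,(.594,-.304),-.535)
hsv=cv2.cvtColor(im["pixels"],cv2.COLOR_RGB2HSV).reshape(-1,3).astype(int);p=W.reshape(-1,3);c,s=np.cos(x[2]),np.sin(x[2]);q=(p[:,:2]-x[:2])@np.array([[c,-s],[s,c]]);h=hsv[:,0]
al=-.5*q[:,0]+.866*p[:,2]
ok=np.isfinite(p[:,0])&(p[:,2]>.042)&(p[:,2]<.085)&(abs(q[:,1])<.062)&(q[:,0]>-.05)&(q[:,0]<.01)&(hsv[:,1]>120)&(hsv[:,2]>60)
for n,m in dict(a=((h<8)|(h>170))&(q[:,1]<-.02),y=(h>15)&(h<35),d=((h<8)|(h>170))&(q[:,1]>-.02),c=(h>95)&(h<125)).items():
    k=ok&m
    r=[]
    for lo in(.045,.051,.057):
        j=k&(al>lo)&(al<lo+.006); r.append(np.round(np.percentile(q[j,1],[5,95])*1000,1).tolist() if j.sum()>5 else None)
    print(n,r)
E
```

```text
a [[-51.9, -35.9], [-53.1, -37.5], [-51.5, -36.3]]
y [[-28.9, -10.3], [-30.2, -11.6], [-31.6, -11.2]]
d [[-0.1, 14.5], [-1.3, 15.3], [-2.2, 15.9]]
c [[23.6, 40.1], [21.9, 41.1], [23.4, 40.6]]
```

All four lighters stand upright and seated, the stacked tray is level, and the black tray is back in place, so I'm handing it in.

```bash
python3 -c "
from cell import arm
print(arm.sign_off())"
```

```text
the job is handed in; nothing more can be done
None
```

The job is handed in at about 39 s: all four lighters stand upright and seated in the black tray, and the grey tray sits level on the empty one; the black tray slid up to about 6 mm during the work, and I pushed it back to within about 2 mm of its start.

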